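Fetch the striped panel from behind the row and load it on the scroll saw

TASK

Clear the glue bottle, the wax tin and the sanding block off the front of the stock rack and stand all three on the side tray, then take the striped panel from behind them and lay it flat on the plywood backing board on the saw table, centred on it and with its long side along the board's long side. After that put the bottle, the tin and the block back upright, each exactly where it stood at the start. Do not tip any of the three over, and leave the glass jar alone.

Things in the scene. Friction and masses are not known exactly. Their poses are not given: they have to be found in the camera images.
- bottle: White plastic glue bottle, upright: round body 52 mm across and 85 mm high, then a shoulder and a narrow nozzle up to 115 mm. Origin: centre of its underside, z up. About 0.15 kg. Grip the round body, best about 70 mm above the foot.
- tin: Round bare-metal wax tin, upright: 64 mm across (its lid rim looks 66 mm), 80 mm high. Origin: centre of its underside, z up. About 0.22 kg. Best gripped about 50 mm above the foot.
- block: Pale wooden sanding block standing on end, a layer of cork on one broad face: 48 mm along its x, 62 mm along its y, 85 mm high. Origin: centre of its underside, z up. About 0.17 kg. Grip it across the 48 mm (along its x), about 62 mm above the foot.
- panel: Wooden panel glued up of dark and light stripes, lying flat on the rack behind the row: 150 mm along its x, 60 mm along its y, 18 mm thick. Origin: centre of its underside, z up. About 0.12 kg. It has to be gripped across its 60 mm width; the row in front, 4 mm or more away, leaves no room for a finger until it is cleared.
- rack: Fixed green rack. Origin: underside centre; x from open front (robot side) to back board, y along the row. Base 200 x 280 mm, its top at z = 12 mm; back board 60 mm high at x = 90 to 100; cheeks 26 mm high at |y| = 130 to 140. Flush cork rounds (72 mm) at x = -55, y = -78, 0, 78: bottle, tin and block stand on them in any order, within 4 mm of centre. Loose offcut, 16 high, near x 55, y 108.
- tray: Fixed grey open tray to the robot's left: 300 mm along its x by 140 mm along its y, walls 5 mm thick and 16 mm high, floor 5 mm thick. Origin: centre of its underside on the bench. The side area; empty at the start and long enough for the three things in a line along its x.
- backer: Fixed plywood board on the scroll saw's dark steel table, to the robot's right: 180 mm along its x, 90 mm along its y, 6 mm thick. Origin: centre of its underside, 130 mm above the bench. In its -y direction, 165 mm from its centre, hangs the saw's blade head (lowest fixed part 55 mm above the table); from there the arm runs on in -y, up to 300 mm above the bench.
- jar: Clear glass jar with a metal lid, a bystander on the bench between the rack's front right corner and the saw: 56 mm across, 75 mm high. Origin: centre of its underside. To be left alone.

How it is judged:
By the outcome, as a careful person would: the job done as asked, in the order asked, and still so for the second after the job is handed in, with the robot touching nothing.
It also fails if it takes over 144 s, if anything falls off the work surface, if the arm or the gripper's body presses on something with over 40 N, if the wrist force passes 120 N, or if a joint passes its speed limit or range.

ROBOT

A 6-joint arm with a two-finger parallel gripper is mounted at the origin on the work surface. World frame = base frame: x ahead of the robot, y to its left, z up, the work surface at z = 0. Lengths are in m, angles in rad, forces in N, time in s.
With the tool pointing down it reaches from about 0.275 to 0.825 m from the base axis. Payload 4.9 kg.
Tool frame: the origin (TCP) lies between the finger pads; the fingertips stand 17 mm ahead of it and the grasp point (between the pads) lies 2 mm behind it; z points along the fingers, y is the line along which they close (so a half turn about z gives the same grasp; the last joint's range is limited). The gripper opens to 85 mm and grips with 20 to 120 N. Pads are 22 mm wide; open, the fingers measure 114 mm over their backs; the gripper's body (76 mm by 85 mm) begins 54 mm behind the grasp point. The pads swing forward as they close: fully open they stand 13 mm farther back than shut.
Start: joints at [1.064, 0.326, -0.193, 1.052, 0, 1.437], TCP at [0.2, 0.512, 0.248] pointing down, gripper open.
Joint ranges: [-2.65, 2.65], [-0.97, 1.79], [-1.3, 1.35], [-1.93, 2.1], [-1.47, 1.37], [-3.14, 3.14]. Speed limits (rad/s): [2.57, 2.57, 3.14, 3.14, 3.14, 3.14].

INTERFACE

Orientations are given as a unit quaternion [w, x, y, z].
In Python, from bench import arm gives the robot as it stands.
- The arm moves only by the shell command python3 -m creep 'ROWS' [FORCE]. ROWS is a JSON object of lists of equal length, an entry for each row: "offset": the shift along the tool's x, y, z in cm, a list of three; "dr": the turn, a rotation vector about the tool's x, y, z in degrees, a list of three; "hand": the closure, from -1 (fully open) to 1 (shut). A call has 1 to 8 rows; each row is the pose to reach, as a shift and turn from the pose commanded when the call began, along the tool's axes at that moment; what a row does not reach only later rows make up. A row lasts 1/12 s, in which the tool goes at most 41.7 mm and 7.16 degrees, less where a joint would pass 70% of its speed; a pose out of reach is approached as far as the arm can. A call with a gripper value outside its range is refused whole. The fingers move at their own pace and stop on an object; FORCE is the grip in N (left out, the last holds). Time passes only in rows, so rows that repeat a pose let the fingers close. It gives the time, the measured TCP pose, the force, the opening and the grip force at its end, in the units of the state.
- arm.get_obs(): the state, without advancing time (a new reading comes with each control period).
- arm.capture(name): name is "scene" or "side" or "wrist"; returns the picture (420x560x3 uint8, red, green, blue); there is no depth.
- arm.calibration(name): a dict with "intrinsics" (3x3 intrinsics, pixels), "extrinsics" (4x4, takes a point from world to camera coordinates). Camera axes: x right, y down, z forward; pixel columns grow to the right and rows downward; lengths in m; the calibration is good to about 2 mm. A picture is of the moment at which its call begins: read the wrist's pose just before it. calibration takes no time and is no camera call; for the wrist camera it gives the pose at the moment of the call.
- arm.finish_job(): hands the job in; it is judged then, once.
The state is a dict: "clock": time; "joint_positions": joint angles; "qd": joint speeds; "joint_torque": joint torques, N m; "ee_pos": TCP position; "tool_rot": TCP orientation; "contact_force": force on the tool from outside, world axes, zero at the start; "torque": the same for the moment, N m; "gripper_width": opening from 0.0 (shut) to 1.0 (fully open); "gripper_force": force on a finger pad.
Only numpy, scipy, OpenCV 4.12 (cv2) and the standard library are available. Lean on these libraries where they do the work, as an engineer would, in place of code of your own. Each camera call takes 0.05 s, during which the arm holds its last target. There are 200 camera calls.

## Working session

There is one attempt and no reset: what is moved stays moved. The work goes in short steps, Python scripts to look and compute and a shell command to move; the robot and the scene stay as the last step left them, time stands still between calls to the robot, and variables do not carry over. Pictures are saved under pics/ and viewed, at most 14 in all, crops included, and the job is handed in when it is done.

```bash
ls; mkdir -p pics
cat > h.py <<'E'
import numpy as np, cv2
from scipy.spatial.transform import Rotation as R
from bench import arm
def snap(n,f):
    im=arm.capture(n); cv2.imwrite('pics/'+f,im[:,:,::-1]); return im
def ray(n,uv,z,cal=None):
    c=cal or arm.calibration(n); K=np.array(c['intrinsics']);T=np.array(c['extrinsics'])
    d=T[:3,:3].T@np.linalg.solve(K,[*uv,1.]); o=-T[:3,:3].T@T[:3,3]
    return o+d*(z-o[2])/d[2]
def proj(n,p,cal=None):
    c=cal or arm.calibration(n); K=np.array(c['intrinsics']);T=np.array(c['extrinsics'])
    q=K@(T[:3,:3]@np.array(p)+T[:3,3]); return q[:2]/q[2]
def pose():
    o=arm.get_obs(); q=o['tool_rot']; return np.array(o['ee_pos']),R.from_quat([q[1],q[2],q[3],q[0]])
def go(p,yaw=None):
    "offset (cm) in tool axes and dr for target TCP p, tool y-axis at heading yaw(deg)"
    x,r=pose(); off=r.inv().apply(np.array(p)-x)*100
    M=r.as_matrix(); y0=np.degrees(np.arctan2(M[1,1],M[0,1]))
    out=[off.round(2)]
    if yaw is not None:
        d=(yaw-y0+90)%180-90
        yr=np.radians(y0+d); y=np.array([np.cos(yr),np.sin(yr),0]); z=np.array([0,0,-1.]); 
        out.append((r.inv()*R.from_matrix(np.c_[np.cross(y,z),y,z])).as_rotvec(degrees=True).round(1))
    print('pos',x.round(4),'yaw',y0.round(1),'off',*out)
E
python3 - <<'E'
from h import *
snap('scene','s0.png');snap('side','d0.png');snap('wrist','w0.png')
print(arm.get_obs())
for n in ('scene','side','wrist'):
    c=arm.calibration(n);T=np.array(c['extrinsics']);print(n,np.array(c['intrinsics']).round(1).tolist(),(-T[:3,:3].T@T[:3,3]).round(3),T[2,:3].round(2))
E
```

```text
pics
{'clock': 0.15, 'joint_positions': array([ 1.06379276e+00,  3.26767390e-01, -1.93338334e-01,  1.05202947e+00,
       -2.92710044e-05,  1.43659718e+00]), 'qd': array([ 0.00182778,  0.00017081,  0.00333527, -0.00062371, -0.00015308,
        0.00052635]), 'joint_torque': array([ 7.68574409e-04, -4.43704391e+01,  2.62664902e+01,  1.04682043e-02,
       -1.34464240e-04,  1.52408113e-07]), 'ee_pos': array([0.20011495, 0.51184777, 0.24769113]), 'tool_rot': array([-1.97074062e-04,  1.85324584e-01,  9.82677134e-01, -6.39936442e-04]), 'contact_force': array([ 0.52096709,  0.35056632, -0.18233442]), 'torque': array([-0.02234613,  0.04014858, -0.02470711]), 'gripper_force': 0.0, 'gripper_width': 1.003379557594183}
scene [[456.7, 0.0, 285.0], [0.0, 456.7, 211.2], [0.0, 0.0, 1.0]] [ 0.927 -0.728  0.669] [-0.38  0.73 -0.56]
side [[475.6, 0.0, 276.5], [0.0, 475.6, 207.9], [0.0, 0.0, 1.0]] [-0.177 -0.734  0.814] [ 0.55  0.59 -0.58]
wrist [[331.2, 0.0, 284.3], [0.0, 331.2, 212.5], [0.0, 0.0, 1.0]] [0.137 0.536 0.373] [ 0.25 -0.1  -0.96]
```

View pics/s0.png

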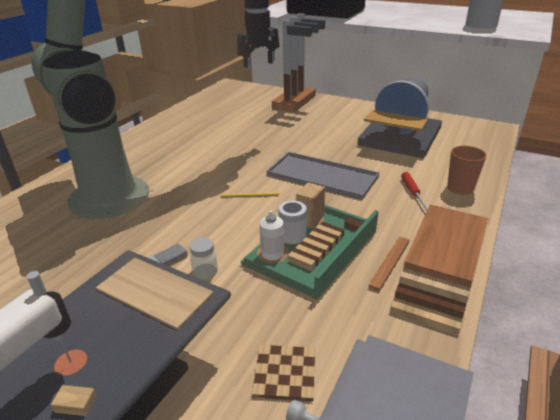

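View pics/d0.png

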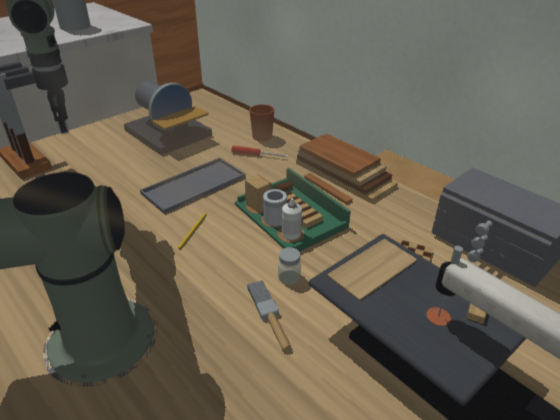

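The scene picture shows the bottle at about (272,240), tin (292,222), block (311,205) with the striped panel (318,243) behind. The tray is at (322,173), the backer at (155,288) and the jar at (203,257). The side picture agrees.

Run:
```python
from h import *
def P(n,l,z):
    for uv in l: print(n,uv,ray(n,uv,z).round(3))
print('backer');P('scene',[(97,290),(127,258),(213,291),(180,323)],.136);P('side',[(328,280),(382,238),(418,255),(362,296)],.136)
print('tray');P('scene',[(268,174),(290,155),(378,174),(362,193)],.016);P('side',[(142,186),(222,160),(246,178),(164,209)],.016)
print('bottle tip,tin top');P('scene',[(270,215)],.127);P('side',[(293,202)],.127);P('scene',[(292,209)],.092);P('side',[(275,196)],.092)
P('scene',[(311,190)],.097);print('jar');P('scene',[(202,245)],.075);P('side',[(290,256)],.075)
print('rack');P('scene',[(247,250),(318,281),(378,228)],.012+.026)
```

```text
backer
scene (97, 290) [ 0.389 -0.376  0.136]
scene (127, 258) [ 0.375 -0.291  0.136]
scene (213, 291) [ 0.565 -0.293  0.136]
scene (180, 323) [ 0.559 -0.373  0.136]
side (328, 280) [ 0.371 -0.298  0.136]
side (382, 238) [ 0.559 -0.291  0.136]
side (418, 255) [ 0.57  -0.378  0.136]
side (362, 296) [ 0.387 -0.373  0.136]
tray
scene (268, 174) [0.355 0.274 0.016]
scene (290, 155) [0.36  0.408 0.016]
scene (378, 174) [0.641 0.409 0.016]
scene (362, 193) [0.633 0.291 0.016]
side (142, 186) [0.353 0.44  0.016]
side (222, 160) [0.63  0.4   0.016]
side (246, 178) [0.616 0.259 0.016]
side (164, 209) [0.338 0.29  0.016]
bottle tip,tin top
scene (270, 215) [ 0.539 -0.046  0.127]
side (293, 202) [ 0.52  -0.046  0.127]
scene (292, 209) [0.547 0.04  0.092]
side (275, 196) [0.54  0.042 0.092]
scene (311, 190) [0.556 0.126 0.097]
jar
scene (202, 245) [ 0.425 -0.14   0.075]
side (290, 256) [ 0.414 -0.146  0.075]
rack
scene (247, 250) [ 0.493 -0.075  0.038]
scene (318, 281) [ 0.672 -0.097  0.038]
scene (378, 228) [0.726 0.127 0.038]
```

View pics/w0.png

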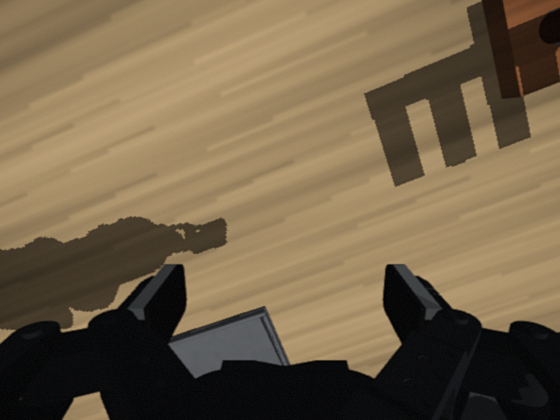

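```bash
python3 -c "
from h import *
go([.35,.28,.40],82)
go([.5,.05,.42],82)"
```

```text
pos [0.2001 0.5118 0.2477] yaw 68.6 off [-22.4  -16.15 -15.21] [ -0.1  -0.  -13.4]
pos [0.2001 0.5118 0.2477] yaw 68.6 off [-44.75 -32.11 -17.19] [ -0.1  -0.  -13.4]
```

```bash
python3 -m creep '{"offset":[[-22,-16,-15],[-22,-16,-15],[-22,-16,-15],[-22,-16,-15],[-22,-16,-15],[-22,-16,-15],[-22,-16,-15],[-22,-16,-15]],"dr":[[0,0,0],[0,0,0],[0,0,0],[0,0,0],[0,0,0],[0,0,0],[0,0,0],[0,0,0]],"hand":[-1,-1,-1,-1,-1,-1,-1,-1]}'
python3 -m creep '{"offset":[[-22,-16,-2],[-22,-16,-2],[-22,-16,-2],[-22,-16,-2],[-22,-16,-2],[-22,-16,-2],[-22,-16,-2],[-22,-16,-2]],"dr":[[0,0,-13],[0,0,-13],[0,0,-13],[0,0,-13],[0,0,-13],[0,0,-13],[0,0,-13],[0,0,-13]],"hand":[-1,-1,-1,-1,-1,-1,-1,-1]}'
python3 - <<'E'
from h import *
print(pose()[0]); c=arm.calibration('wrist'); snap('wrist','w1.png')
import pickle; pickle.dump(c,open('w1.pkl','wb'))
E
```

```text
clock: 0.82
ee_pos: [0.3489, 0.2805, 0.4007]
tool_rot: [0.002, 0.187, 0.982, 0.0]
contact_force: [-0.5, 0.7, -0.4]
gripper_width: 1.0
gripper_force: 0.0
clock: 1.48
ee_pos: [0.4965, 0.0489, 0.4175]
tool_rot: [0.0, 0.076, 0.997, -0.001]
contact_force: [-0.1, 0.4, -0.7]
gripper_width: 0.996
gripper_force: 0.0
[0.496453   0.04894243 0.4175448 ]
```

View pics/w1.png

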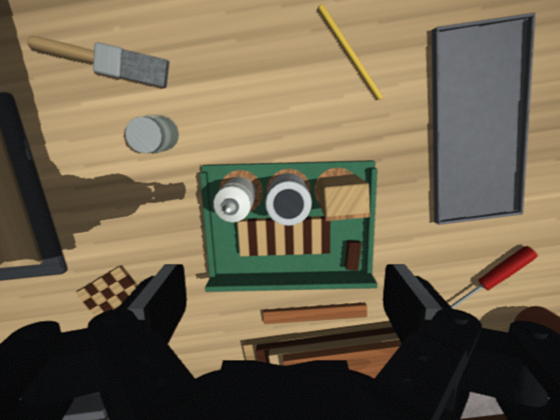

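The wrist view shows the rack (205–375, 162–288), bottle top (233,205), tin top (289,198), block top (347,202, 62 mm side along the row), panel (283,237), tray (481,118) and jar (145,133). All three can be gripped along the rack's x.

```bash
cat > m.py <<'E'
from h import *
def rect(m,roi,c,z,name,off=None):
    x0,y0,x1,y1=roi; k=np.zeros_like(m); k[y0:y1,x0:x1]=m[y0:y1,x0:x1]
    k=cv2.morphologyEx(k,cv2.MORPH_OPEN,np.ones((3,3),np.uint8))
    cs,_=cv2.findContours(k,cv2.RETR_EXTERNAL,cv2.CHAIN_APPROX_NONE); b=max(cs,key=cv2.contourArea)
    W=np.array([ray('wrist',p[0],z,c)[:2] for p in cv2.convexHull(b)])*1000
    (cx,cy),(w,h),a=cv2.minAreaRect(W.astype(np.float32)); 
    (ex,ey),er=cv2.minEnclosingCircle(W.astype(np.float32))
    print(name,'rect c',round(cx,1),round(cy,1),'size',round(w,1),round(h,1),'ang',round(a,1),'| circ',round(ex,1),round(ey,1),'d',round(2*er,1))
E
python3 - <<'E'
from m import *
import pickle
c=pickle.load(open('w1.pkl','rb')); im=cv2.imread('pics/w1.png'); hsv=cv2.cvtColor(im,cv2.COLOR_BGR2HSV)
for n,p in dict(body=(240,192),btop=(235,212),bshoulder=(222,205),tinrim=(289,178),tinin=(289,200),block=(347,205),cork=(347,178),wood=(160,200),rack=(300,265),stripeL=(260,237),stripeD=(270,237),tray=(480,120),trayedge=(522,120),bench=(400,150)).items(): print(n,hsv[p[1],p[0]])
g=cv2.inRange(hsv,(60,60,20),(100,255,255)); rect(g,(180,140,400,300),c,.03,'rack')
K=cv2.cvtColor(im,cv2.COLOR_BGR2GRAY)
print(cv2.HoughCircles(K[150:240,205:320],cv2.HOUGH_GRADIENT,1,20,param1=120,param2=15,minRadius=12,maxRadius=28))
t=cv2.inRange(hsv,(0,0,30),(180,60,140)); rect(t,(415,5,550,235),c,.012,'tray')
for n,uv,z in [('bottle nozzle',(230,207),.127),('tin',(289,198),.092)]+[('block',p,.097) for p in [(326,185),(369,183),(368,218),(326,220)]]+[('panel',p,.030) for p in [(238,222),(330,220),(330,252),(238,256)]]+[('jar',(145,133),.075)]: print(n,ray('wrist',uv,z,c).round(4))
cv2.imwrite('pics/w1c.png',cv2.resize(im[150:300,190:390],None,fx=4,fy=4,interpolation=cv2.INTER_CUBIC))
E
```

```text
body [ 45   7 235]
btop [ 90  11 115]
bshoulder [ 78  12 109]
tinrim [90  6 83]
tinin [109  30  67]
block [ 19 109 190]
cork [ 19 116  75]
wood [18 93 74]
rack [ 73 115 109]
stripeL [ 19 106 193]
stripeD [  9 162  63]
tray [103  16 115]
trayedge [120  21  37]
bench [ 19  95 166]
rack rect c 599.4 40.8 size 291.8 216.1 ang 82.8 | circ 607.6 39.6 d 351.3
[[[83.5 53.5 22.9]
  [27.5 54.5 17.4]]]
tray rect c 485.3 357.6 size 146.8 301.0 ang 88.9 | circ 485.6 359.5 d 330.1
bottle nozzle [ 0.5255 -0.0275  0.127 ]
tin [0.5333 0.0492 0.092 ]
block [0.5218 0.1019 0.097 ]
block [0.5279 0.1602 0.097 ]
block [0.5773 0.1546 0.097 ]
block [0.5714 0.096  0.097 ]
panel [ 0.5745 -0.0398  0.03  ]
panel [0.5937 0.1079 0.03  ]
panel [0.6489 0.1016 0.03  ]
panel [ 0.6329 -0.051   0.03  ]
jar [ 0.4166 -0.1335  0.075 ]
```

View pics/w1c.png

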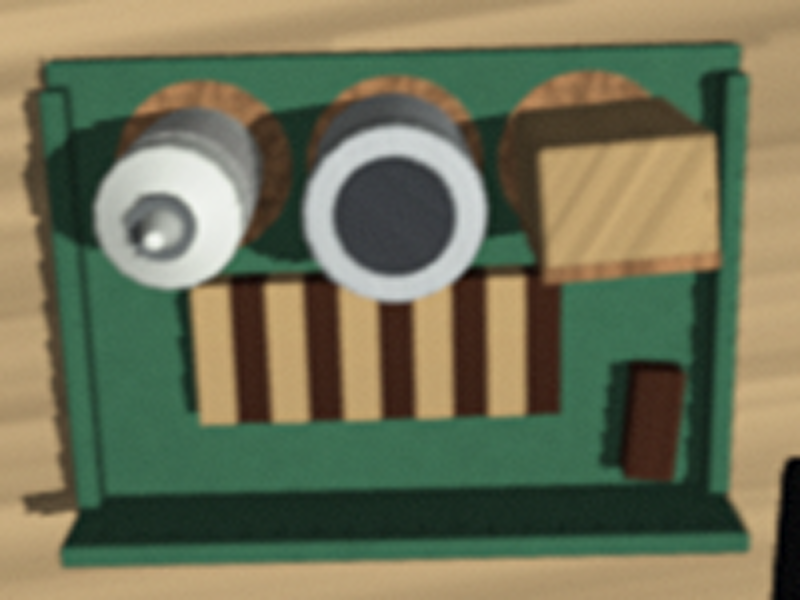

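The crop gives the bottle nozzle tip at (155,230), tin lid circle centre (395,212), block top corners (540,148),(715,132),(719,268),(549,283) with the cork at the back, and rack front corners (45,60),(740,45).

Run:
```python
from h import *
import pickle
c=pickle.load(open('w1.pkl','rb'))
f=lambda u,v,z: ray('wrist',((u+.5)/4-.5+190,(v+.5)/4-.5+150),z,c)[:2]*1000
fl=f(45,60,.012); fr=f(740,45,.012); d=fr-fl; print('front len',np.linalg.norm(d).round(1))
y=d/np.linalg.norm(d); yaw=np.degrees(np.arctan2(-y[0],y[1])); x=np.array([y[1],-y[0]]); C=(fl+fr)/2+100*x
print('rack',C.round(1),'yaw',yaw.round(1)); 
bl=f(62,563,.06);br=f(748,549,.06); print('backboard',((bl+br)/2-C)@x,np.linalg.norm(br-bl))
L=lambda p: np.round([(p-C)@x,(p-C)@y],1)
for n,p in [('nozzle',f(155,230,.127)),('bshoulder',f(176,215,.094)),('tin',f(395,212,.092))]: print(n,p.round(1),'rack',L(p))
b=[f(*q,.097) for q in [(540,148),(715,132),(719,268),(549,283)]]
print('block',np.mean(b,0).round(1),L(np.mean(b,0)),'sides',[np.linalg.norm(b[i]-b[i-1]).round(1) for i in range(4)],[np.degrees(np.arctan2(*(b[i]-b[j])[::-1])).round(1) for i,j in [(1,0),(2,3),(2,1),(3,0)]])
p=[f(*q,.030) for q in [(558,412),(200,424)]]; p2=[f(190,285,.03),f(558,278,.03)]
print('panel',[L(q) for q in p+p2],np.linalg.norm(p[1]-p[0]))
```

```text
front len 277.6
rack [593.4  40.7] yaw -7.5
backboard 96.93667982910927 277.30110278909876
nozzle [525.3 -29.6] rack [-58.4 -78.5]
bshoulder [528.7 -28.4] rack [-55.2 -76.8]
tin [539.7  47.3] rack [-54.1  -0.4]
block [549.7 128.3] [-54.8  81.2] sides [np.float64(48.5), np.float64(59.7), np.float64(48.5), np.float64(59.6)] [np.float64(86.6), np.float64(86.6), np.float64(-3.2), np.float64(-3.1)]
panel [array([48.2, 66.1]), array([ 50.4, -83. ]), array([-10.2, -83.6]), array([-10. ,  65.3])] 149.18299072489353
```

```bash
python3 -c "
from h import *
go([.55,.128,.20],-3)
import pickle
c=pickle.load(open('w1.pkl','rb'))
for p in [(433,28),(534,14),(523,213),(437,223)]: print(ray('wrist',p,.016,c).round(4))"
```

```text
pos [0.4949 0.0513 0.4175] yaw 81.3 off [-4.32  8.42 21.74] [-0.1 -0.  84.3]
[0.3355 0.2877 0.016 ]
[0.3393 0.4293 0.016 ]
[0.6343 0.4253 0.016 ]
[0.6302 0.2847 0.016 ]
```

```bash
python3 -m creep '{"offset":[[-4.3,8.4,10],[-4.3,8.4,10],[-4.3,8.4,10],[-4.3,8.4,10],[-4.3,8.4,10],[-4.3,8.4,10],[-4.3,8.4,10],[-4.3,8.4,10]],"dr":[[0,0,50],[0,0,50],[0,0,50],[0,0,50],[0,0,50],[0,0,50],[0,0,50],[0,0,50]],"hand":[-1,-1,-1,-1,-1,-1,-1,-1]}' | tail -0
python3 -m creep '{"offset":[[0,0,11.7],[0,0,11.7],[0,0,11.7],[0,0,11.7],[0,0,11.7],[0,0,11.7],[0,0,11.7],[0,0,11.7]],"dr":[[0,0,34],[0,0,34],[0,0,34],[0,0,34],[0,0,34],[0,0,34],[0,0,34],[0,0,34]],"hand":[-1,-1,-1,-1,-1,-1,-1,-1]}'
python3 - <<'E'
from h import *
go([.55,.128,.072],-3)
im=snap('wrist','w2.png')
c=arm.calibration('wrist')
print([proj('wrist',p,c).round() for p in [(.55,.128,.097),(.540,.047,.092),(.526,-.029,.127)]])
E
```

```text
clock: 2.87
ee_pos: [0.5484, 0.1312, 0.2018]
tool_rot: [0.0, 0.72, 0.694, 0.0]
contact_force: [0.1, 0.3, 1.3]
gripper_width: 0.999
gripper_force: 0.0
pos [0.5484 0.1312 0.2018] yaw -2.1 off [-0.32  0.16 12.98] [ 0.1 -0.   0.9]
[array([287., 221.]), array([278., 316.]), array([263., 430.])]Exception ignored on flushing sys.stdout:
BrokenPipeError: [Errno 32] Broken pipe
```

View pics/w2.png

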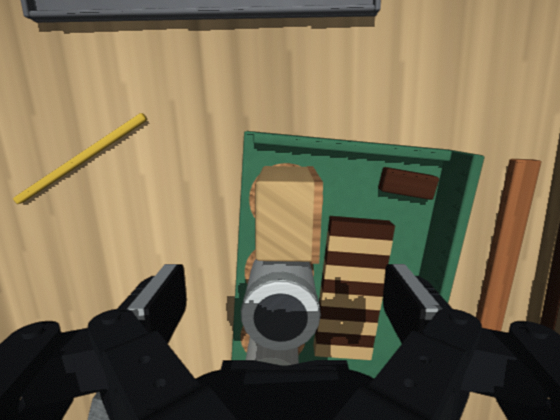

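The close view has the block top centred at about (289,221) against (287,221) predicted, and the tin at (281,311). The estimates hold to about 1–2 mm, so I go down and grip.

```bash
python3 -m creep '{"offset":[[-0.3,0.2,4],[-0.3,0.2,7],[-0.3,0.2,10],[-0.3,0.2,12],[-0.3,0.2,13],[-0.3,0.2,13],[-0.3,0.2,13]],"dr":[[0,0,1],[0,0,1],[0,0,1],[0,0,1],[0,0,1],[0,0,1],[0,0,1]],"hand":[-1,-1,-1,-1,-1,-1,-1]}'
python3 -m creep '{"offset":[[0,0,0],[0,0,0],[0,0,0],[0,0,0],[0,0,0],[0,0,0],[0,0,0],[0,0,0]],"dr":[[0,0,0],[0,0,0],[0,0,0],[0,0,0],[0,0,0],[0,0,0],[0,0,0],[0,0,0]],"hand":[1,1,1,1,1,1,1,1]}' 40
```

```text
clock: 3.5
ee_pos: [0.5505, 0.1278, 0.0718]
tool_rot: [0.0, 0.727, 0.686, 0.0]
contact_force: [0.1, -0.5, 0.5]
gripper_width: 1.0
gripper_force: 0.0
clock: 4.17
ee_pos: [0.5512, 0.1279, 0.0727]
tool_rot: [0.001, 0.727, 0.686, 0.001]
contact_force: [-0.7, 0.5, 6.5]
gripper_width: 0.56
gripper_force: 42.1
```

```bash
python3 -m creep '{"offset":[[0,0,-1],[0,0,-3.5],[0,0,-7],[0,0,-10],[0,0,-13],[0,0,-15],[0,0,-15],[0,0,-15]],"dr":[[0,0,0],[0,0,0],[0,0,0],[0,0,0],[0,0,0],[0,0,0],[0,0,0],[0,0,0]],"hand":[1,1,1,1,1,1,1,1]}'
python3 -m creep '{"offset":[[2,0.2,0],[5,0.5,0],[8.5,0.8,0],[12,1.1,0],[15.5,1.5,0],[19,1.8,0],[21.5,2,0],[23,2.2,0]],"dr":[[0,0,-6],[0,0,-12],[0,0,-18],[0,0,-24],[0,0,-31],[0,0,-37],[0,0,-43],[0,0,-50]],"hand":[1,1,1,1,1,1,1,1]}'
python3 -m creep '{"offset":[[0,0,0],[0,0,0],[0,0,0],[0,0,0],[0,0,0],[0,0,0],[0,0,0],[0,0,0]],"dr":[[0,0,-7],[0,0,-14],[0,0,-21],[0,0,-28],[0,0,-34],[0,0,-39],[0,0,-40],[0,0,-40]],"hand":[1,1,1,1,1,1,1,1]}'
python3 -c "
from h import *
go([.585,.357,.065],87)"
```

```text
clock: 4.83
ee_pos: [0.5507, 0.1278, 0.2225]
tool_rot: [0.001, 0.728, 0.686, 0.001]
contact_force: [0.5, 1.1, -2.4]
gripper_width: 0.556
gripper_force: 42.0
clock: 5.5
ee_pos: [0.5841, 0.3587, 0.2182]
tool_rot: [-0.002, 0.366, 0.931, -0.001]
contact_force: [-0.3, -0.1, -2.5]
gripper_width: 0.561
gripper_force: 41.9
clock: 6.17
ee_pos: [0.5847, 0.3556, 0.2191]
tool_rot: [-0.002, 0.03, 1.0, -0.001]
contact_force: [0.4, -0.2, -2.4]
gripper_width: 0.554
gripper_force: 42.0
pos [0.5847 0.3556 0.2191] yaw 86.6 off [-0.07  0.17 15.41] [-0.1 -0.2 -0.4]
```

```bash
python3 -m creep '{"offset":[[0,0.2,3],[0,0.2,6.5],[0,0.2,9.5],[0,0.2,12],[0,0.2,14],[0,0.2,15],[0,0.2,15.2],[0,0.2,15.2]],"dr":[[0,0,0],[0,0,0],[0,0,0],[0,0,0],[0,0,0],[0,0,0],[0,0,0],[0,0,0]],"hand":[1,1,1,1,1,1,1,1]}'
```

```text
clock: 6.83
ee_pos: [0.5855, 0.3579, 0.0688]
tool_rot: [-0.0, 0.03, 1.0, -0.0]
contact_force: [0.0, -0.2, -1.1]
gripper_width: 0.559
gripper_force: 42.1
```

```bash
python3 -m creep '{"offset":[[0,0,0.2],[0,0,0.4],[0,0,0.4],[0,0,0.4]],"dr":[[0,0,0],[0,0,0],[0,0,0],[0,0,0]],"hand":[1,1,1,1]}'
```

```text
clock: 7.17
ee_pos: [0.5861, 0.3582, 0.066]
tool_rot: [0.0, 0.029, 1.0, 0.0]
contact_force: [-0.0, -0.2, -1.6]
gripper_width: 0.558
gripper_force: 42.1
```

```bash
python3 -m creep '{"offset":[[0,0,0.1],[0,0,0.1],[0,0,0.1]],"dr":[[0,0,0],[0,0,0],[0,0,0]],"hand":[1,1,1]}'
python3 -m creep '{"offset":[[0,0,0],[0,0,0],[0,0,0],[0,0,0],[0,0,0],[0,0,0],[0,0,0],[0,0,0]],"dr":[[0,0,0],[0,0,0],[0,0,0],[0,0,0],[0,0,0],[0,0,0],[0,0,0],[0,0,0]],"hand":[0,-0.3,-0.6,-1,-1,-1,-1,-1]}'
python3 -m creep '{"offset":[[0,0,-2],[0,0,-5],[0,0,-9],[0,0,-13],[0,0,-16],[0,0,-18],[0,0,-18],[0,0,-18]],"dr":[[0,0,0],[0,0,0],[0,0,0],[0,0,0],[0,0,0],[0,0,0],[0,0,0],[0,0,0]],"hand":[-1,-1,-1,-1,-1,-1,-1,-1]}'
python3 -c "
from h import *
go([.5405,.047,.20],-7.5)"
```

```text
clock: 7.42
ee_pos: [0.5862, 0.3582, 0.0657]
tool_rot: [0.001, 0.029, 1.0, 0.0]
contact_force: [-0.9, -1.9, 5.7]
gripper_width: 0.555
gripper_force: 42.8
clock: 8.08
ee_pos: [0.5857, 0.358, 0.0642]
tool_rot: [-0.0, 0.029, 1.0, -0.0]
contact_force: [-1.0, 0.2, -1.2]
gripper_width: 0.996
gripper_force: 0.0
clock: 8.75
ee_pos: [0.5865, 0.3584, 0.2459]
tool_rot: [0.001, 0.029, 1.0, 0.001]
contact_force: [-1.0, -0.7, 0.1]
gripper_width: 1.0
gripper_force: 0.0
pos [0.5865 0.3584 0.2459] yaw 86.6 off [  2.78 -31.36   4.54] [ -0.1   0.2 -85.9]
```

```bash
python3 -m creep '{"offset":[[0.3,-4,0],[0.7,-8,0],[1,-12,0],[1.4,-16,0],[1.8,-20,0],[2.2,-24,0],[2.5,-28,0],[2.8,-31.4,1]],"dr":[[0,0,7],[0,0,14],[0,0,21],[0,0,28],[0,0,35],[0,0,42],[0,0,49],[0,0,54]],"hand":[-1,-1,-1,-1,-1,-1,-1,-1]}'
python3 -m creep '{"offset":[[0,0,1],[0,0,2],[0,0,3.5],[0,0,3.5],[0,0,3.5],[0,0,3.5],[0,0,3.5],[0,0,3.5]],"dr":[[0,0,7],[0,0,14],[0,0,21],[0,0,28],[0,0,35],[0,0,40],[0,0,40],[0,0,40]],"hand":[-1,-1,-1,-1,-1,-1,-1,-1]}'
python3 - <<'E'
from h import *
go([.5405,.047,.060],-7.5)
c=arm.calibration('wrist'); im=arm.capture('wrist'); g=cv2.cvtColor(im,cv2.COLOR_RGB2GRAY)
u=proj('wrist',(.5405,.047,.092),c); print(u)
x,y=u.astype(int); r=cv2.HoughCircles(g[y-80:y+80,x-80:x+80],cv2.HOUGH_GRADIENT,1,10,param1=120,param2=20,minRadius=20,maxRadius=70)
for k in (r[0] if r is not None else []): print(k+[x-80,y-80,0],ray('wrist',(k[0]+x-80,k[1]+y-80),.092,c).round(4))
cv2.imwrite('pics/w3.png',im[:,:,::-1])
E
```

```text
clock: 9.42
ee_pos: [0.5387, 0.044, 0.234]
tool_rot: [0.0, 0.483, 0.876, -0.0]
contact_force: [1.3, -0.0, 0.1]
gripper_width: 1.0
gripper_force: 0.0
clock: 10.08
ee_pos: [0.5384, 0.0463, 0.1979]
tool_rot: [-0.001, 0.75, 0.661, -0.001]
contact_force: [-1.0, -0.3, 0.1]
gripper_width: 1.001
gripper_force: 0.0
pos [0.5384 0.0463 0.1979] yaw -7.2 off [ 0.1   0.24 13.79] [-0.1  0.   0.3]
[287.73175028 215.58941372]
[289.5 216.5  29. ] [0.5417 0.0462 0.092 ]
[285.5        206.5         50.70000076] [0.5397 0.054  0.092 ]
[278.5        223.5         56.09999847] [0.5331 0.0419 0.092 ]
[296.5 197.5  60.5] [0.5484 0.0596 0.092 ]
[299.5        228.5         58.40000153] [0.5479 0.0361 0.092 ]
[298.5 207.5  54. ] [0.549  0.0521 0.092 ]
[275.5        199.5         62.79999924] [0.5333 0.06   0.092 ]
[285.5 235.5  48.5] [0.537 0.032 0.092]
[277.5 213.5  55. ] [0.5333 0.0495 0.092 ]
[304.5        219.5         57.29999924] [0.5523 0.0425 0.092 ]
[284.5        191.5         35.79999924] [0.5404 0.065  0.092 ]
[306.5        200.5         51.79999924] [0.5552 0.0565 0.092 ]
```

View pics/w3.png

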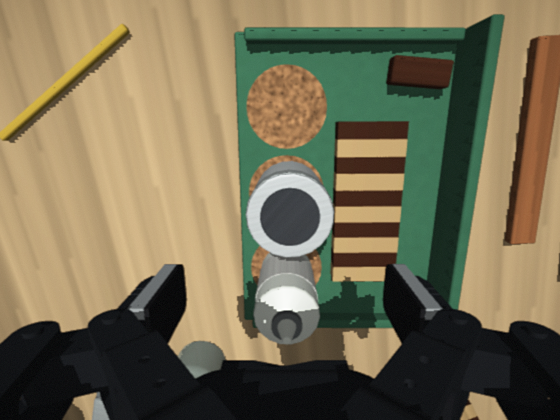

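The tin lid is centred at about (290,214), i.e. (0.541, 0.047), and the vacated cork round is clean at (287,105). I grip the tin.

```bash
python3 -m creep '{"offset":[[0.1,0.3,4],[0.1,0.3,7],[0.1,0.3,10],[0.1,0.3,12],[0.1,0.3,13.5],[0.1,0.3,13.8],[0.1,0.3,13.8]],"dr":[[0,0,0],[0,0,0],[0,0,0],[0,0,0],[0,0,0],[0,0,0],[0,0,0]],"hand":[-1,-1,-1,-1,-1,-1,-1]}'
python3 -m creep '{"offset":[[0,0,0],[0,0,0],[0,0,0],[0,0,0],[0,0,0],[0,0,0],[0,0,0],[0,0,0]],"dr":[[0,0,0],[0,0,0],[0,0,0],[0,0,0],[0,0,0],[0,0,0],[0,0,0],[0,0,0]],"hand":[1,1,1,1,1,1,1,1]}' 45
python3 -m creep '{"offset":[[0,0,-1],[0,0,-3.5],[0,0,-7],[0,0,-10],[0,0,-13],[0,0,-15],[0,0,-15],[0,0,-15]],"dr":[[0,0,0],[0,0,0],[0,0,0],[0,0,0],[0,0,0],[0,0,0],[0,0,0],[0,0,0]],"hand":[1,1,1,1,1,1,1,1]}'
python3 -c "
from h import *
go([.487,.358,.20],87)"
```

```text
clock: 10.72
ee_pos: [0.5413, 0.0469, 0.0601]
tool_rot: [-0.001, 0.751, 0.661, -0.001]
contact_force: [-0.3, 0.5, -0.2]
gripper_width: 1.003
gripper_force: 0.0
clock: 11.38
ee_pos: [0.5435, 0.0468, 0.0627]
tool_rot: [0.001, 0.751, 0.66, 0.001]
contact_force: [-0.9, 1.0, 7.1]
gripper_width: 0.739
gripper_force: 50.2
clock: 12.05
ee_pos: [0.5431, 0.0468, 0.2125]
tool_rot: [0.001, 0.751, 0.66, 0.001]
contact_force: [0.1, -0.4, -2.8]
gripper_width: 0.74
gripper_force: 50.4
pos [0.5431 0.0468 0.2125] yaw -7.4 off [30.14 -9.55  1.23] [ 0.1 -0.1 85.6]
```

```bash
python3 -m creep '{"offset":[[2,-0.6,0],[6,-1.9,0],[10,-3.2,0],[14,-4.5,0],[18,-5.7,0],[22,-7,0],[26,-8.2,0],[29.5,-9.3,0]],"dr":[[0,0,-6],[0,0,-12],[0,0,-19],[0,0,-26],[0,0,-33],[0,0,-40],[0,0,-47],[0,0,-54]],"hand":[1,1,1,1,1,1,1,1]}'
python3 -m creep '{"offset":[[0,0,0],[0,0,0],[0,0,0],[0,0,0],[0,0,0],[0,0,0],[0,0,0],[0,0,0]],"dr":[[0,0,-7],[0,0,-14],[0,0,-21],[0,0,-28],[0,0,-34],[0,0,-39],[0,0,-40],[0,0,-40]],"hand":[1,1,1,1,1,1,1,1]}'
python3 -c "
from h import *
go([.487,.358,.0557],87)"
```

```text
clock: 12.72
ee_pos: [0.486, 0.3529, 0.2089]
tool_rot: [-0.001, 0.366, 0.93, -0.001]
contact_force: [0.8, 0.5, -2.5]
gripper_width: 0.74
gripper_force: 50.2
clock: 13.38
ee_pos: [0.4871, 0.3508, 0.2094]
tool_rot: [-0.001, 0.03, 1.0, -0.001]
contact_force: [0.2, -0.0, -1.7]
gripper_width: 0.739
gripper_force: 50.5
pos [0.4871 0.3508 0.2094] yaw 86.6 off [1.000e-02 7.500e-01 1.537e+01] [-0.1 -0.2 -0.4]
```

```bash
python3 -m creep '{"offset":[[0,0.7,3],[0,0.7,6.5],[0,0.7,9.5],[0,0.7,12],[0,0.7,14],[0,0.7,15],[0,0.7,15.2],[0,0.7,15.2]],"dr":[[0,0,0],[0,0,0],[0,0,0],[0,0,0],[0,0,0],[0,0,0],[0,0,0],[0,0,0]],"hand":[1,1,1,1,1,1,1,1]}'
python3 -m creep '{"offset":[[0,0,0.1],[0,0,0.2],[0,0,0.2],[0,0,0.2]],"dr":[[0,0,0],[0,0,0],[0,0,0],[0,0,0]],"hand":[1,1,1,1]}'
```

```text
clock: 14.05
ee_pos: [0.4881, 0.358, 0.0587]
tool_rot: [-0.001, 0.03, 1.0, -0.0]
contact_force: [-0.1, 0.5, -2.4]
gripper_width: 0.742
gripper_force: 50.7
clock: 14.38
ee_pos: [0.489, 0.3586, 0.0583]
tool_rot: [0.001, 0.029, 1.0, 0.0]
contact_force: [-0.1, -0.4, -2.6]
gripper_width: 0.738
gripper_force: 50.7
```

```bash
python3 -m creep '{"offset":[[0,0,0.1],[0,0,0.1],[0,0,0.2],[0,0,0.2]],"dr":[[0,0,0],[0,0,0],[0,0,0],[0,0,0]],"hand":[1,1,1,1]}'
```

```text
clock: 14.72
ee_pos: [0.4887, 0.3584, 0.0558]
tool_rot: [0.0, 0.029, 1.0, 0.0]
contact_force: [-0.5, -1.0, 1.4]
gripper_width: 0.74
gripper_force: 51.0
```

```bash
python3 -m creep '{"offset":[[0,0,0],[0,0,0],[0,0,0],[0,0,0],[0,0,0],[0,0,0],[0,0,0],[0,0,0]],"dr":[[0,0,0],[0,0,0],[0,0,0],[0,0,0],[0,0,0],[0,0,0],[0,0,0],[0,0,0]],"hand":[0.2,0,-0.3,-1,-1,-1,-1,-1]}'
python3 -m creep '{"offset":[[0,0,-2],[0,0,-5],[0,0,-9],[0,0,-13],[0,0,-16],[0,0,-19],[0,0,-19],[0,0,-19]],"dr":[[0,0,0],[0,0,0],[0,0,0],[0,0,0],[0,0,0],[0,0,0],[0,0,0],[0,0,0]],"hand":[-1,-1,-1,-1,-1,-1,-1,-1]}'
python3 -c "
from h import *
go([.529,-.0285,.24],-7.5)"
```

```text
clock: 15.38
ee_pos: [0.4884, 0.3583, 0.0551]
tool_rot: [-0.0, 0.029, 1.0, -0.0]
contact_force: [0.3, -0.4, 0.5]
gripper_width: 1.0
gripper_force: 0.0
clock: 16.05
ee_pos: [0.4896, 0.359, 0.2475]
tool_rot: [0.002, 0.029, 1.0, 0.001]
contact_force: [-0.2, 0.8, -0.8]
gripper_width: 1.001
gripper_force: 0.0
pos [0.4896 0.359  0.2475] yaw 86.6 off [ -6.2  -38.45   0.67] [ -0.1   0.3 -85.9]
```

```bash
python3 -m creep '{"offset":[[-0.6,-4,0],[-1.2,-8,0],[-1.8,-12,0],[-2.4,-16,0],[-3,-20,0],[-3.7,-24,0],[-4.4,-28,0],[-5,-31,0]],"dr":[[0,0,7],[0,0,14],[0,0,21],[0,0,28],[0,0,35],[0,0,42],[0,0,49],[0,0,54]],"hand":[-1,-1,-1,-1,-1,-1,-1,-1]}' | head -3
python3 -c "
from h import *
go([.529,-.0285,.21],-7.5)"
```

```text
clock: 16.72
ee_pos: [0.519, 0.0431, 0.2435]
tool_rot: [-0.001, 0.483, 0.876, -0.001]
pos [0.519  0.0431 0.2435] yaw 32.2 off [-6.59 -2.97  3.35] [-0.2 -0.  39.7]
```

```bash
python3 -m creep '{"offset":[[-2,-1,0],[-5,-2,1],[-6.6,-3,2],[-6.6,-3,3],[-6.6,-3,3.3],[-6.6,-3,3.3],[-6.6,-3,3.3],[-6.6,-3,3.3]],"dr":[[0,0,7],[0,0,14],[0,0,21],[0,0,28],[0,0,35],[0,0,39.7],[0,0,39.7],[0,0,39.7]],"hand":[-1,-1,-1,-1,-1,-1,-1,-1]}' | head -3
python3 - <<'E'
from h import *
go([.529,-.0285,.080],-7.5)
c=arm.calibration('wrist'); im=arm.capture('wrist'); hsv=cv2.cvtColor(im,cv2.COLOR_RGB2HSV)
u=proj('wrist',(.529,-.0285,.097),c); print('pred',u,proj('wrist',(.529,-.0285,.127),c))
cv2.imwrite('pics/w4.png',im[:,:,::-1])
E
```

```text
clock: 17.38
ee_pos: [0.5297, -0.0257, 0.2109]
tool_rot: [-0.001, 0.749, 0.663, -0.001]
pos [ 0.5297 -0.0257  0.2109] yaw -6.9 off [-0.29 -0.   13.09] [-0.1 -0.   0.6]
pred [284.49781183 217.56647727] [284.42543851 230.23379606]
```

View pics/w4.png

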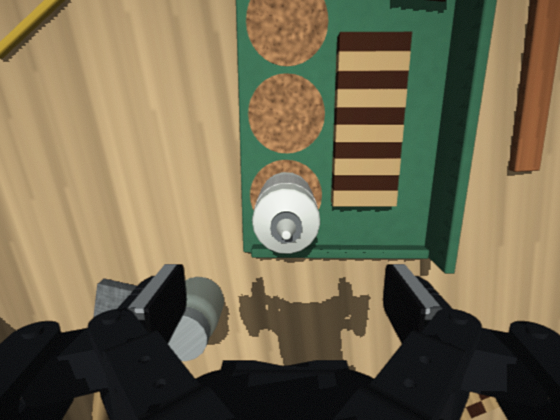

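The bottle's shoulder is centred at (286,221) with the nozzle at (286,234), about 1 mm and 2.5 mm off prediction. The jar at (198,320) is well clear of the finger. I grip the bottle.

```bash
python3 -m creep '{"offset":[[-0.5,0.1,4],[-0.5,0.1,7],[-0.5,0.1,10],[-0.5,0.1,12],[-0.5,0.1,12.9],[-0.5,0.1,13.1],[-0.5,0.1,13.1]],"dr":[[0,0,0.5],[0,0,0.5],[0,0,0.5],[0,0,0.5],[0,0,0.5],[0,0,0.5],[0,0,0.5]],"hand":[-1,-1,-1,-1,-1,-1,-1]}'
python3 -m creep '{"offset":[[0,0,0],[0,0,0],[0,0,0],[0,0,0],[0,0,0],[0,0,0],[0,0,0],[0,0,0]],"dr":[[0,0,0],[0,0,0],[0,0,0],[0,0,0],[0,0,0],[0,0,0],[0,0,0],[0,0,0]],"hand":[1,1,1,1,1,1,1,1]}' 35
python3 -m creep '{"offset":[[0,0,-1],[0,0,-3.5],[0,0,-7],[0,0,-10],[0,0,-13],[0,0,-15],[0,0,-15],[0,0,-15]],"dr":[[0,0,0],[0,0,0],[0,0,0],[0,0,0],[0,0,0],[0,0,0],[0,0,0],[0,0,0]],"hand":[1,1,1,1,1,1,1,1]}'
python3 -c "
from h import *
go([.385,.358,.22],87)"
```

```text
clock: 18.02
ee_pos: [0.5309, -0.0308, 0.0813]
tool_rot: [-0.0, 0.752, 0.659, -0.0]
contact_force: [-0.7, 0.2, 0.5]
gripper_width: 1.001
gripper_force: 0.0
clock: 18.68
ee_pos: [0.5319, -0.0311, 0.0829]
tool_rot: [0.001, 0.752, 0.659, 0.001]
contact_force: [-2.0, 0.3, 5.2]
gripper_width: 0.597
gripper_force: 35.5
clock: 19.35
ee_pos: [0.5317, -0.0311, 0.2331]
tool_rot: [0.001, 0.752, 0.659, 0.001]
contact_force: [-1.5, -0.2, -1.9]
gripper_width: 0.593
gripper_force: 37.0
pos [ 0.5317 -0.0311  0.2331] yaw -7.6 off [ 36.64 -19.67   1.23] [ 0.2 -0.1 85.4]
```

```bash
python3 -m creep '{"offset":[[2,-1,0],[5,-2.7,0],[8.5,-4.6,0],[12,-6.4,0],[15.5,-8.3,0],[19,-10.2,0],[22.5,-12,0],[25.5,-13.7,0]],"dr":[[0,0,-6],[0,0,-12],[0,0,-19],[0,0,-26],[0,0,-33],[0,0,-40],[0,0,-47],[0,0,-54]],"hand":[1,1,1,1,1,1,1,1]}' |head -3
python3 -c "
from h import *
go([.385,.358,.22],87)"
```

```text
clock: 20.02
ee_pos: [0.4264, 0.2415, 0.2298]
tool_rot: [-0.001, 0.368, 0.93, -0.001]
pos [0.4264 0.2415 0.2298] yaw 46.8 off [10.99  5.66  0.98] [ -0.1  -0.1 -40.2]
```

```bash
python3 -m creep '{"offset":[[3,1.5,0],[6,3,0],[8.5,4.5,0],[11,5.7,0],[11,5.7,0],[11,5.7,0],[11,5.7,0],[11,5.7,0]],"dr":[[0,0,-7],[0,0,-14],[0,0,-21],[0,0,-28],[0,0,-34],[0,0,-39],[0,0,-40],[0,0,-40]],"hand":[1,1,1,1,1,1,1,1]}'
python3 -c "
from h import *
go([.385,.358,.0755],87)"
```

```text
clock: 20.68
ee_pos: [0.3873, 0.3565, 0.2299]
tool_rot: [-0.001, 0.032, 0.999, -0.001]
contact_force: [-0.5, -0.1, -1.6]
gripper_width: 0.596
gripper_force: 37.0
pos [0.3873 0.3565 0.2299] yaw 86.4 off [ 0.21  0.16 15.44] [-0.1 -0.1 -0.6]
```

```bash
python3 -m creep '{"offset":[[0.2,0.2,3],[0.2,0.2,6.5],[0.2,0.2,9.5],[0.2,0.2,12],[0.2,0.2,14],[0.2,0.2,15],[0.2,0.2,15.2],[0.2,0.2,15.2]],"dr":[[0,0,0],[0,0,0],[0,0,0],[0,0,0],[0,0,0],[0,0,0],[0,0,0],[0,0,0]],"hand":[1,1,1,1,1,1,1,1]}'
python3 -m creep '{"offset":[[0,0,0.1],[0,0,0.2],[0,0,0.2],[0,0,0.2]],"dr":[[0,0,0],[0,0,0],[0,0,0],[0,0,0]],"hand":[1,1,1,1]}'
```

```text
clock: 21.35
ee_pos: [0.3862, 0.3586, 0.0789]
tool_rot: [-0.001, 0.032, 0.999, -0.0]
contact_force: [0.5, -0.2, -1.7]
gripper_width: 0.598
gripper_force: 37.0
clock: 21.68
ee_pos: [0.3868, 0.3595, 0.0781]
tool_rot: [0.001, 0.031, 1.0, 0.0]
contact_force: [0.4, 0.3, -1.2]
gripper_width: 0.598
gripper_force: 37.0
```

```bash
python3 -m creep '{"offset":[[0,0,0.1],[0,0,0.2],[0,0,0.2],[0,0,0.2]],"dr":[[0,0,0],[0,0,0],[0,0,0],[0,0,0]],"hand":[1,1,1,1]}'
```

```text
clock: 22.02
ee_pos: [0.3868, 0.3593, 0.0759]
tool_rot: [0.001, 0.031, 1.0, 0.0]
contact_force: [-0.5, -1.1, 6.4]
gripper_width: 0.597
gripper_force: 37.4
```

```bash
python3 -m creep '{"offset":[[0,0,0],[0,0,0],[0,0,0],[0,0,0],[0,0,0],[0,0,0],[0,0,0],[0,0,0]],"dr":[[0,0,0],[0,0,0],[0,0,0],[0,0,0],[0,0,0],[0,0,0],[0,0,0],[0,0,0]],"hand":[0,-0.2,-0.4,-1,-1,-1,-1,-1]}'
python3 -m creep '{"offset":[[0,0,-2],[0,0,-5],[0,0,-9],[0,0,-13],[0,0,-16],[0,0,-19],[0,0,-20],[0,0,-20]],"dr":[[0,0,0],[0,0,0],[0,0,0],[0,0,0],[0,0,0],[0,0,0],[0,0,0],[0,0,0]],"hand":[-1,-1,-1,-1,-1,-1,-1,-1]}' | head -2
python3 -m creep '{"offset":[[-2.5,-3,0],[-5,-6,0],[-7.5,-9,0],[-10,-12,0],[-12.5,-15,0],[-15,-18,0],[-17,-21,0],[-18,-23,0]],"dr":[[0,0,7],[0,0,14],[0,0,21],[0,0,28],[0,0,35],[0,0,42],[0,0,49],[0,0,54]],"hand":[-1,-1,-1,-1,-1,-1,-1,-1]}' | head -3
python3 -c "
from h import *
go([.6116,.0294,.23],-7.5)"
```

```text
clock: 22.68
ee_pos: [0.3863, 0.3591, 0.0751]
tool_rot: [-0.0, 0.031, 1.0, -0.0]
contact_force: [-0.2, 0.3, 0.0]
gripper_width: 0.997
gripper_force: 0.0
clock: 23.35
ee_pos: [0.3877, 0.3601, 0.2782]
clock: 24.02
ee_pos: [0.5527, 0.1152, 0.2725]
tool_rot: [-0.001, 0.485, 0.874, -0.001]
pos [0.5527 0.1152 0.2725] yaw 32.0 off [-10.39   0.46   4.25] [-0.2  0.  39.5]
```

```bash
python3 -m creep '{"offset":[[-2,0,0],[-5,0.2,1],[-8,0.4,2],[-10.4,0.5,3],[-10.4,0.5,4.2],[-10.4,0.5,4.2],[-10.4,0.5,4.2],[-10.4,0.5,4.2]],"dr":[[0,0,7],[0,0,14],[0,0,21],[0,0,28],[0,0,35],[0,0,39.5],[0,0,39.5],[0,0,39.5]],"hand":[-1,-1,-1,-1,-1,-1,-1,-1]}' | head -3
python3 - <<'E'
from h import *
go([.6116,.0294,.029],-7.5)
c=arm.calibration('wrist'); im=snap('wrist','w5.png')
import pickle; pickle.dump(c,open('w5.pkl','wb'))
snap('scene','s5.png')
E
```

```text
clock: 24.68
ee_pos: [0.6108, 0.0332, 0.2313]
tool_rot: [-0.001, 0.749, 0.663, -0.001]
pos [0.6108 0.0332 0.2313] yaw -6.9 off [-0.37  0.19 20.23] [-0.2  0.   0.6]
```

View pics/w5.png

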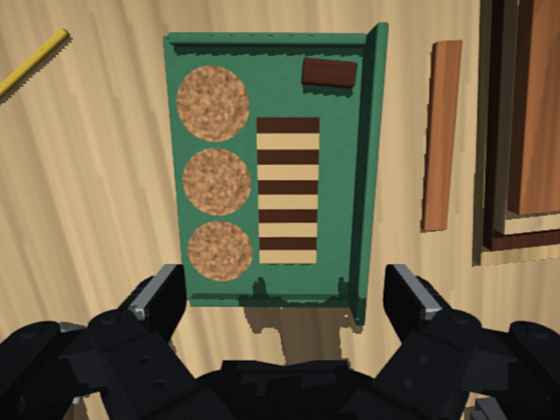

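View pics/s5.png

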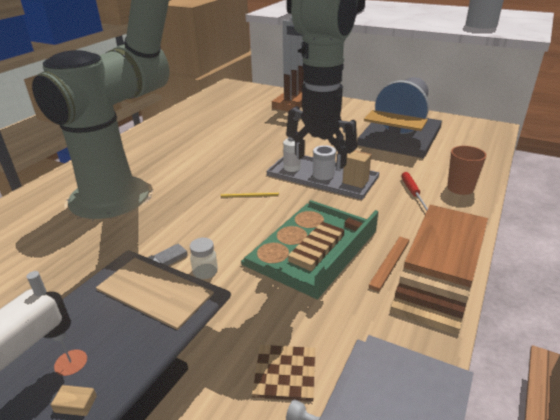

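All three stand upright on the tray. In the wrist view the panel is clear, with corners at (257,117),(320,118),(317,264),(259,262).

Run:
```python
from h import *
import pickle; c=pickle.load(open('w5.pkl','rb'))
im=cv2.imread('pics/w5.png'); hsv=cv2.cvtColor(im,cv2.COLOR_BGR2HSV)
m=(cv2.inRange(hsv,(40,40,0),(100,255,255))==0).astype(np.uint8)*255; m[:105]=0;m[275:]=0;m[:,:252]=0;m[:,328:]=0
cs,_=cv2.findContours(m,cv2.RETR_EXTERNAL,cv2.CHAIN_APPROX_NONE); b=max(cs,key=cv2.contourArea); print(cv2.boundingRect(b))
W=np.array([ray('wrist',p[0],.030,c)[:2] for p in cv2.convexHull(b)])*1000
r=cv2.minAreaRect(W.astype(np.float32)); print(r)
C=[ray('wrist',p,.030,c)[:2]*1000 for p in [(257,117),(320,118),(317,264),(259,262)]]; print(np.round(C,1).tolist(),np.mean(C,0))
for p in [(213,103),(217,182),(220,251)]: print(ray('wrist',p,.012,c).round(4))
print('dir long',[np.degrees(np.arctan2(*(C[i]-C[j])[::-1])).round(1) for i,j in [(0,3),(1,2)]])
x=r[0]; go([x[0]/1000,x[1]/1000,.029],-7.5)
```

```text
(256, 117, 64, 147)
((612.6788940429688, 28.910663604736328), (150.0240020751953, 61.02518081665039), 83.2242431640625)
[[592.8, 106.8], [652.0, 98.7], [635.1, -50.5], [573.8, -40.8]] [613.42340799  28.57191945]
[0.55   0.1256 0.012 ]
[0.5402 0.0471 0.012 ]
[ 0.5299 -0.0302  0.012 ]
dir long [np.float64(82.7), np.float64(83.5)]
pos [0.6114 0.0336 0.2326] yaw -6.9 off [-0.45  0.2  20.36] [-0.1  0.   0.6]
```

```bash
python3 -m creep '{"offset":[[-0.5,0.2,4],[-0.5,0.2,8],[-0.5,0.2,12],[-0.5,0.2,15],[-0.5,0.2,17.5],[-0.5,0.2,19],[-0.5,0.2,19.7],[-0.5,0.2,20]],"dr":[[0,0,0],[0,0,0],[0,0,0],[0,0,0],[0,0,0],[0,0,0],[0,0,0],[0,0,0]],"hand":[-1,-1,-1,-1,-1,-1,-1,-1]}'
python3 -m creep '{"offset":[[0,0,0.2],[0,0,0.2],[0,0,0.2]],"dr":[[0,0,0],[0,0,0],[0,0,0]],"hand":[-1,-1,-1]}'
```

```text
clock: 25.45
ee_pos: [0.6124, 0.0284, 0.0323]
tool_rot: [-0.001, 0.749, 0.663, -0.001]
contact_force: [0.3, 0.5, -0.0]
gripper_width: 1.0
gripper_force: 0.0
clock: 25.7
ee_pos: [0.6141, 0.0281, 0.0326]
tool_rot: [0.001, 0.749, 0.662, 0.001]
contact_force: [1.1, -0.7, -0.2]
gripper_width: 0.998
gripper_force: 0.0
```

```bash
python3 -m creep '{"offset":[[0,0,0.2],[0,0,0.2],[0,0,0.2]],"dr":[[0,0,0],[0,0,0],[0,0,0]],"hand":[-1,-1,-1]}'
python3 -m creep '{"offset":[[0,0,0],[0,0,0],[0,0,0],[0,0,0],[0,0,0],[0,0,0],[0,0,0],[0,0,0]],"dr":[[0,0,0],[0,0,0],[0,0,0],[0,0,0],[0,0,0],[0,0,0],[0,0,0],[0,0,0]],"hand":[1,1,1,1,1,1,1,1]}' 40
python3 -m creep '{"offset":[[0,0,-0.5],[0,0,-2],[0,0,-5],[0,0,-9],[0,0,-13],[0,0,-17],[0,0,-20],[0,0,-20]],"dr":[[0,0,0],[0,0,0],[0,0,0],[0,0,0],[0,0,0],[0,0,0],[0,0,0],[0,0,0]],"hand":[1,1,1,1,1,1,1,1]}'
```

```text
clock: 25.95
ee_pos: [0.6134, 0.0281, 0.0298]
tool_rot: [0.0, 0.749, 0.662, 0.0]
contact_force: [-0.8, -0.3, -0.7]
gripper_width: 0.999
gripper_force: 0.0
clock: 26.62
ee_pos: [0.6134, 0.0281, 0.0296]
tool_rot: [0.0, 0.749, 0.662, 0.0]
contact_force: [-0.9, -0.6, 5.4]
gripper_width: 0.691
gripper_force: 44.2
clock: 27.28
ee_pos: [0.6164, 0.0279, 0.2366]
tool_rot: [0.004, 0.749, 0.662, 0.004]
contact_force: [1.5, -0.2, -0.7]
gripper_width: 0.694
gripper_force: 43.8
```

```bash
python3 -c "
from h import *
go([.50,-.13,.36],90)"
```

```text
pos [0.6164 0.0279 0.2366] yaw -7.1 off [-17.09  -9.48 -12.46] [ 0.5 -0.5 82.9]
```

```bash
python3 -m creep '{"offset":[[-1,-0.6,-1],[-3,-1.8,-3],[-6,-3.5,-5],[-9,-5.2,-7],[-12,-7,-9],[-15,-8.5,-11],[-17,-9.5,-12.4],[-17,-9.5,-12.4]],"dr":[[0,0,-6],[0,0,-12],[0,0,-18],[0,0,-25],[0,0,-32],[0,0,-39],[0,0,-46],[0,0,-52]],"hand":[1,1,1,1,1,1,1,1]}' |head -3
python3 -m creep '{"offset":[[0,0,0],[0,0,0],[0,0,0],[0,0,0],[0,0,0],[0,0,0],[0,0,0],[0,0,0]],"dr":[[0,0,-7],[0,0,-14],[0,0,-21],[0,0,-28],[0,0,-35],[0,0,-41],[0,0,-45],[0,0,-45]],"hand":[1,1,1,1,1,1,1,1]}'
python3 - <<'E'
from h import *
c=arm.calibration('wrist'); im=snap('wrist','w6.png')
import pickle; pickle.dump(c,open('w6.pkl','wb')); go([.472,-.334,.30],90)
E
```

```text
clock: 27.95
ee_pos: [0.4965, -0.1323, 0.3556]
tool_rot: [0.001, 0.383, 0.924, -0.001]
clock: 28.62
ee_pos: [0.4974, -0.1287, 0.352]
tool_rot: [-0.001, 0.0, 1.0, 0.0]
contact_force: [-0.1, -0.2, -2.4]
gripper_width: 0.688
gripper_force: 43.7
pos [ 0.4974 -0.1288  0.3522] yaw 89.8 off [  2.48 -20.53   5.21] [ 0.  -0.1 -0.2]
```

View pics/w6.png

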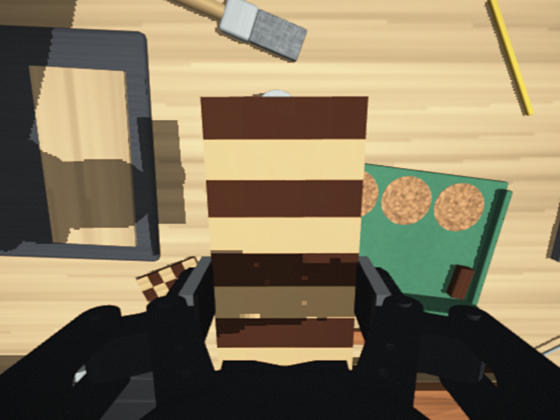

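The panel is held square between the fingers, and the backer shows at corners (30,66),(127,71),(136,247),(48,243).

Run:
```python
from h import *
import pickle; c=pickle.load(open('w6.pkl','rb'))
C=np.array([ray('wrist',p,.136,c)[:2]*1000 for p in [(30,66),(127,71),(136,247),(48,243)]]); print(C.round(1).tolist(),C.mean(0))
n=lambda a,b:(np.linalg.norm(a-b).round(1),np.degrees(np.arctan2(*(b-a)[::-1])).round(1))
print(n(C[0],C[3]),n(C[1],C[2]),n(C[1],C[0]),n(C[2],C[3]))
a,b=[ray('wrist',p,.352,c)[:2]*1000 for p in [(201,97),(368,96)]]; print('panel front edge',a.round(1),b.round(1),n(a,b),'mid',(a+b)/2)
im=cv2.imread('pics/w6.png'); cv2.imwrite('pics/w6c.png',cv2.resize(im[50:265,10:160],None,fx=2.75,fy=2.75,interpolation=cv2.INTER_CUBIC))
```

```text
[[378.9, -371.0], [383.3, -279.1], [563.1, -291.7], [558.4, -387.6]] [ 470.94530469 -332.38304988]
(np.float64(180.3), np.float64(-5.3)) (np.float64(180.3), np.float64(-4.0)) (np.float64(92.0), np.float64(-92.7)) (np.float64(96.0), np.float64(-92.8))
panel front edge [ 421.3 -158.7] [421.  -98.8] (np.float64(59.9), np.float64(90.4)) mid [ 421.14582606 -128.78646653]
```

View pics/w6c.png

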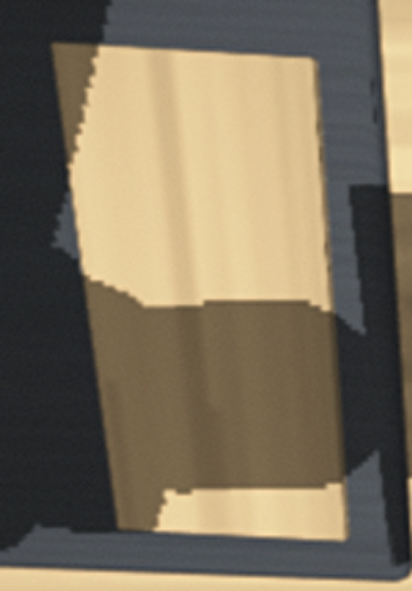

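The enlarged view gives sharper backer corners: crop (52,44),(315,59),(347,541),(118,530).

Run:
```python
from h import *
import pickle; c=pickle.load(open('w6.pkl','rb'))
C=np.array([ray('wrist',((u+.5)/2.75-.5+10,(v+.5)/2.75-.5+50),.136,c)[:2]*1000 for u,v in [(52,44),(315,59),(347,541),(118,530)]]); print(C.round(1).tolist(),C.mean(0))
n=lambda a,b:(np.linalg.norm(a-b).round(1),np.degrees(np.arctan2(*(b-a)[::-1])).round(1))
print(n(C[0],C[3]),n(C[1],C[2]),n(C[1],C[0]),n(C[2],C[3]))
```

```text
[[378.7, -372.3], [383.4, -281.8], [562.4, -291.8], [557.7, -382.5]] [ 470.56023312 -332.09876003]
(np.float64(179.4), np.float64(-3.3)) (np.float64(179.3), np.float64(-3.2)) (np.float64(90.6), np.float64(-93.0)) (np.float64(90.8), np.float64(-92.9))
```

```bash
python3 -m creep '{"offset":[[0.3,-2,0],[0.7,-5,0],[1.2,-9,0],[1.7,-13,1],[2.2,-17,2],[2.5,-20.3,4],[2.5,-20.3,7],[2.5,-20.3,9]],"dr":[[0,0,1],[0,0,2],[0,0,3],[0,0,3],[0,0,3],[0,0,3],[0,0,3],[0,0,3]],"hand":[1,1,1,1,1,1,1,1]}'
python3 -c "
from h import *
go([.4718,-.332,.154],86.9)"
```

```text
clock: 29.33
ee_pos: [0.4714, -0.3336, 0.2601]
tool_rot: [-0.001, 0.03, 1.0, 0.001]
contact_force: [0.1, 0.7, -2.3]
gripper_width: 0.694
gripper_force: 43.8
pos [ 0.4714 -0.3336  0.2601] yaw 86.6 off [-0.06  0.15 10.61] [ 0.1 -0.1 -0.3]
```

```bash
python3 -m creep '{"offset":[[0,0.2,3],[0,0.2,6],[0,0.2,8],[0,0.2,9],[0,0.2,9.8],[0,0.2,10.1],[0,0.2,10.1],[0,0.2,10.1]],"dr":[[0,0,0],[0,0,0],[0,0,0],[0,0,0],[0,0,0],[0,0,0],[0,0,0],[0,0,0]],"hand":[1,1,1,1,1,1,1,1]}'
python3 -c "
from h import *
go([.4718,-.332,.1537],86.9)"
```

```text
clock: 30.0
ee_pos: [0.4735, -0.3305, 0.1634]
tool_rot: [0.001, 0.027, 1.0, -0.001]
contact_force: [-0.4, -0.3, -0.9]
gripper_width: 0.689
gripper_force: 43.8
pos [ 0.4735 -0.3305  0.1634] yaw 86.9 off [ 0.16 -0.16  0.97] [-0.1  0.1  0. ]
```

```bash
python3 -m creep '{"offset":[[0.1,-0.1,0.2],[0.1,-0.1,0.4],[0.1,-0.1,0.4],[0.1,-0.1,0.4]],"dr":[[0,0,0],[0,0,0],[0,0,0],[0,0,0]],"hand":[1,1,1,1]}'
python3 -m creep '{"offset":[[0,0,0.1],[0,0,0.2],[0,0,0.2],[0,0,0.2]],"dr":[[0,0,0],[0,0,0],[0,0,0],[0,0,0]],"hand":[1,1,1,1]}'
```

```text
clock: 30.33
ee_pos: [0.4718, -0.331, 0.1586]
tool_rot: [0.0, 0.027, 1.0, -0.0]
contact_force: [0.1, -0.7, -1.6]
gripper_width: 0.687
gripper_force: 43.8
clock: 30.67
ee_pos: [0.4717, -0.3308, 0.1562]
tool_rot: [-0.0, 0.027, 1.0, 0.0]
contact_force: [0.4, 0.4, -2.0]
gripper_width: 0.688
gripper_force: 43.8
```

```bash
python3 -m creep '{"offset":[[0,-0.1,0.1],[0,-0.1,0.2],[0,-0.1,0.2],[0,-0.1,0.2]],"dr":[[0,0,0],[0,0,0],[0,0,0],[0,0,0]],"hand":[1,1,1,1]}'
```

```text
clock: 31.0
ee_pos: [0.4716, -0.3318, 0.1542]
tool_rot: [-0.0, 0.027, 1.0, 0.0]
contact_force: [0.4, -0.5, -1.7]
gripper_width: 0.693
gripper_force: 43.8
```

```bash
python3 -m creep '{"offset":[[0,0,0.1],[0,0,0.1],[0,0,0.1]],"dr":[[0,0,0],[0,0,0],[0,0,0]],"hand":[1,1,1]}'
python3 -m creep '{"offset":[[0,0,0],[0,0,0],[0,0,0],[0,0,0],[0,0,0],[0,0,0],[0,0,0],[0,0,0]],"dr":[[0,0,0],[0,0,0],[0,0,0],[0,0,0],[0,0,0],[0,0,0],[0,0,0],[0,0,0]],"hand":[0,-0.2,-0.4,-0.6,-0.8,-1,-1,-1]}'
python3 -m creep '{"offset":[[0,0,-2],[0,0,-5],[0,0,-9],[0,0,-13],[0,0,-16],[0,0,-18],[0,0,-18],[0,0,-18]],"dr":[[0,0,0],[0,0,0],[0,0,0],[0,0,0],[0,0,0],[0,0,0],[0,0,0],[0,0,0]],"hand":[-1,-1,-1,-1,-1,-1,-1,-1]}'
python3 - <<'E'
from h import *
c=arm.calibration('wrist'); im=snap('wrist','w7.png')
import pickle; pickle.dump(c,open('w7.pkl','wb')); go([.387,.359,.28],86.6)
E
```

```text
clock: 31.25
ee_pos: [0.4718, -0.3319, 0.1536]
tool_rot: [0.0, 0.027, 1.0, -0.0]
contact_force: [-0.6, -0.4, 1.9]
gripper_width: 0.692
gripper_force: 44.2
clock: 31.92
ee_pos: [0.4717, -0.3319, 0.1532]
tool_rot: [-0.0, 0.027, 1.0, 0.0]
contact_force: [-1.0, -0.2, 0.2]
gripper_width: 0.999
gripper_force: 0.0
clock: 32.58
ee_pos: [0.4722, -0.3323, 0.3345]
tool_rot: [0.001, 0.027, 1.0, -0.001]
contact_force: [-0.5, 0.1, -0.3]
gripper_width: 0.996
gripper_force: 0.0
pos [ 0.4716 -0.3319  0.3329] yaw 86.9 off [12.14 68.53  5.29] [-0.  -0.   0.3]
```

View pics/w7.png

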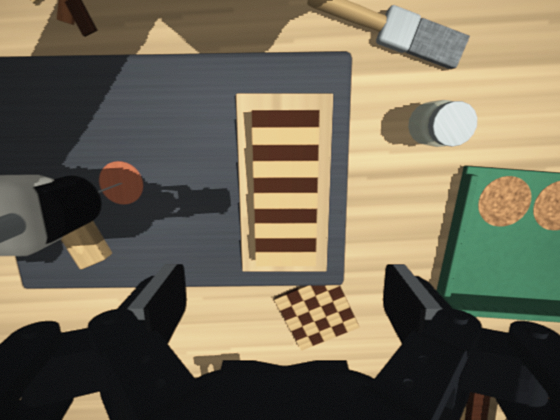

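The panel lies parallel on the backer: dark stripe ends at rows 110–252 with columns 252–319, against the board at rows 94–271 and columns 236–333. I check the margins with rays while heading back.

Run:
```python
from h import *
import pickle; c=pickle.load(open('w7.pkl','rb'))
im=cv2.imread('pics/w7.png'); hsv=cv2.cvtColor(im,cv2.COLOR_BGR2HSV)
m=cv2.inRange(im,(0,0,40),(90,90,160)); k=np.zeros_like(m); k[100:258,245:325]=m[100:258,245:325]; k=cv2.morphologyEx(k,cv2.MORPH_OPEN,np.ones((3,3),np.uint8))
cs,_=cv2.findContours(k,cv2.RETR_EXTERNAL,cv2.CHAIN_APPROX_NONE)
for b in cs:
    if cv2.contourArea(b)<300: continue
    W=np.array([ray('wrist',p[0],.154,c)[:2] for p in b])*1000; r=cv2.minAreaRect(W.astype(np.float32)); print('stripe',np.round(r[0],1),np.round(r[1],1),round(r[2],1))
B=np.array([ray('wrist',p,.136,c)[:2]*1000 for p in [(236,94),(333.5,94),(326.5,271.5),(243,272)]]); print(B.round(1).tolist(),B.mean(0))
```

```text
stripe [ 522.8 -334.7] [59.4 12.6] 87.0
stripe [ 492.6 -333.2] [59.7 13. ] 87.0
stripe [ 462.9 -332.1] [59.3 13.3] 87.0
stripe [ 432.8 -330.5] [59.6 13.5] 87.0
stripe [ 402.6 -328.9] [59.8 13.7] 87.0
[[378.8, -372.5], [383.6, -282.6], [562.3, -292.4], [558.2, -381.5]] [ 470.72721878 -332.24218247]
```

```bash
python3 -m creep '{"offset":[[0.3,2,0],[0.9,6,0],[1.6,10,0],[2.3,14,0],[3,18,0],[3.8,22,0],[4.6,26,0],[5.3,30,0]],"dr":[[0,0,0],[0,0,0],[0,0,0],[0,0,0],[0,0,0],[0,0,0],[0,0,0],[0,0,0]],"hand":[-1,-1,-1,-1,-1,-1,-1,-1]}' | head -2
python3 -m creep '{"offset":[[0.7,4,0],[1.4,8,0],[2.1,12,0],[2.8,16,0],[3.5,20,0],[4.2,24,0],[4.8,27.5,0],[5.3,30,0]],"dr":[[0,0,0],[0,0,0],[0,0,0],[0,0,0],[0,0,0],[0,0,0],[0,0,0],[0,0,0]],"hand":[-1,-1,-1,-1,-1,-1,-1,-1]}' | head -2
python3 -m creep '{"offset":[[1,4,2],[1.5,8,5],[1.5,8.5,9],[1.5,8.5,11],[1.5,8.5,11]],"dr":[[0,0,0],[0,0,0],[0,0,0],[0,0,0],[0,0,0]],"hand":[-1,-1,-1,-1,-1]}' | head -2
python3 -c "
from h import *
go([.3868,.3593,.0758],86.4)"
```

```text
clock: 33.3
ee_pos: [0.433, -0.0275, 0.3315]
clock: 33.97
ee_pos: [0.3962, 0.2754, 0.3313]
clock: 34.38
ee_pos: [0.3828, 0.3568, 0.2157]
pos [0.3828 0.3568 0.2157] yaw 87.1 off [-0.54  0.39 13.99] [-0.5 -0.6  0.7]
```

```bash
python3 -m creep '{"offset":[[-0.4,0.2,0],[-0.4,0.2,0],[-0.4,0.2,0],[-0.4,0.2,0]],"dr":[[0,0,0.5],[0,0,0.5],[0,0,0.5],[0,0,0.5]],"hand":[-1,-1,-1,-1]}' | head -2
python3 -c "
from h import *
go([.3868,.3593,.0758],86.4)"
```

```text
clock: 34.72
ee_pos: [0.3929, 0.3605, 0.2252]
pos [0.3929 0.3605 0.2252] yaw 86.4 off [ 0.64 -0.19 14.94] [ 0.1  0.1 -0. ]
```

```bash
python3 -m creep '{"offset":[[0.6,-0.2,0],[0.6,-0.2,3],[0.6,-0.2,6],[0.6,-0.2,9],[0.6,-0.2,10],[0.6,-0.2,10],[0.6,-0.2,10],[0.6,-0.2,10]],"dr":[[0,0,0],[0,0,0],[0,0,0],[0,0,0],[0,0,0],[0,0,0],[0,0,0],[0,0,0]],"hand":[-1,-1,-1,-1,-1,-1,-1,-1]}' | head -2
python3 -c "
from h import *
go([.3868,.3593,.0758],86.4)"
```

```text
clock: 35.38
ee_pos: [0.3866, 0.3595, 0.1252]
pos [0.3866 0.3595 0.1252] yaw 86.4 off [-0.01 -0.03  4.94] [0.1 0.1 0. ]
```

```bash
python3 -m creep '{"offset":[[0,0,2],[0,0,3.5],[0,0,4.5],[0,0,4.9],[0,0,4.9],[0,0,4.9]],"dr":[[0,0,0],[0,0,0],[0,0,0],[0,0,0],[0,0,0],[0,0,0]],"hand":[-1,-1,-1,-1,-1,-1]}' | head -2
python3 -m creep '{"offset":[[0,0,0],[0,0,0],[0,0,0],[0,0,0],[0,0,0],[0,0,0],[0,0,0],[0,0,0]],"dr":[[0,0,0],[0,0,0],[0,0,0],[0,0,0],[0,0,0],[0,0,0],[0,0,0],[0,0,0]],"hand":[1,1,1,1,1,1,1,1]}' 35
python3 -m creep '{"offset":[[0,0,-1],[0,0,-3.5],[0,0,-7],[0,0,-10],[0,0,-13],[0,0,-15],[0,0,-15],[0,0,-15]],"dr":[[0,0,0],[0,0,0],[0,0,0],[0,0,0],[0,0,0],[0,0,0],[0,0,0],[0,0,0]],"hand":[1,1,1,1,1,1,1,1]}'
python3 -c "
from h import *
go([.531,-.0308,.22],-7.5)"
```

```text
clock: 35.88
ee_pos: [0.3859, 0.3591, 0.0751]
clock: 36.55
ee_pos: [0.386, 0.3589, 0.0752]
tool_rot: [0.001, 0.031, 1.0, 0.0]
contact_force: [-0.8, -1.7, 5.5]
gripper_width: 0.598
gripper_force: 35.8
clock: 37.22
ee_pos: [0.3859, 0.3592, 0.2256]
tool_rot: [0.001, 0.031, 1.0, 0.001]
contact_force: [0.2, -0.6, -1.9]
gripper_width: 0.598
gripper_force: 37.0
pos [0.3859 0.3592 0.2256] yaw 86.4 off [-16.9  -38.03   0.53] [ -0.    0.2 -86.1]
```

```bash
python3 -m creep '{"offset":[[-0.8,-1.8,0],[-2.2,-5,0],[-3.8,-8.6,0],[-5.4,-12.2,0],[-7,-15.8,0],[-8.6,-19.4,0],[-10.2,-23,0],[-11.5,-26,0]],"dr":[[0,0,6],[0,0,12],[0,0,19],[0,0,26],[0,0,33],[0,0,40],[0,0,47],[0,0,54]],"hand":[1,1,1,1,1,1,1,1]}' |head -3
python3 -c "
from h import *
go([.531,-.031,.22],-7.5)"
```

```text
clock: 37.88
ee_pos: [0.4834, 0.0897, 0.2225]
tool_rot: [-0.001, 0.485, 0.875, -0.001]
pos [0.4834 0.0897 0.2225] yaw 32.0 off [-12.76  -2.36   0.24] [-0.2 -0.  39.5]
```

```bash
python3 -m creep '{"offset":[[-3,-0.6,0],[-6,-1.2,0],[-9,-1.7,0],[-11.5,-2.2,0],[-12.6,-2.4,0],[-12.6,-2.4,0],[-12.6,-2.4,0],[-12.6,-2.4,0]],"dr":[[0,0,7],[0,0,14],[0,0,21],[0,0,28],[0,0,34],[0,0,39],[0,0,39.5],[0,0,39.5]],"hand":[1,1,1,1,1,1,1,1]}' |head -3
python3 -m creep '{"offset":[[0,0,0],[0,0,0],[0,0,0]],"dr":[[0,0,0],[0,0,0],[0,0,0]],"hand":[1,1,1]}' |head -3
python3 -c "
from h import *
go([.531,-.031,.0825],-7.5)"
```

```text
clock: 38.55
ee_pos: [0.5302, -0.027, 0.2226]
tool_rot: [-0.001, 0.749, 0.663, -0.001]
clock: 38.8
ee_pos: [0.5311, -0.0265, 0.2241]
tool_rot: [-0.0, 0.749, 0.663, -0.0]
pos [ 0.5311 -0.0265  0.2241] yaw -7.0 off [-0.45  0.05 14.16] [-0.  -0.   0.5]
```

```bash
python3 -m creep '{"offset":[[-0.4,0,3],[-0.4,0,6.5],[-0.4,0,9.5],[-0.4,0,12],[-0.4,0,13.4],[-0.4,0,13.8],[-0.4,0,13.8],[-0.4,0,13.8]],"dr":[[0,0,0.5],[0,0,0.5],[0,0,0.5],[0,0,0.5],[0,0,0.5],[0,0,0.5],[0,0,0.5],[0,0,0.5]],"hand":[1,1,1,1,1,1,1,1]}'
python3 -c "
from h import *
go([.531,-.031,.0825],-7.5)"
```

```text
clock: 39.47
ee_pos: [0.5316, -0.031, 0.0871]
tool_rot: [0.0, 0.752, 0.659, 0.0]
contact_force: [-0.6, -0.3, -0.6]
gripper_width: 0.594
gripper_force: 37.0
pos [ 0.5316 -0.031   0.0871] yaw -7.5 off [-0.01 -0.05  0.46] [ 0.1  0.  -0. ]
```

```bash
python3 -m creep '{"offset":[[0,0,0.2],[0,0,0.3],[0,0,0.4],[0,0,0.4],[0,0,0.4]],"dr":[[0,0,0],[0,0,0],[0,0,0],[0,0,0],[0,0,0]],"hand":[1,1,1,1,1]}'
```

```text
clock: 39.88
ee_pos: [0.5311, -0.0311, 0.0826]
tool_rot: [0.0, 0.752, 0.659, 0.0]
contact_force: [-0.0, 0.0, -1.0]
gripper_width: 0.597
gripper_force: 37.0
```

```bash
python3 -m creep '{"offset":[[0,0,0.1],[0,0,0.1],[0,0,0.1]],"dr":[[0,0,0],[0,0,0],[0,0,0]],"hand":[1,1,1]}' | grep -E "ee|cont"
python3 -m creep '{"offset":[[0,0,0],[0,0,0],[0,0,0],[0,0,0],[0,0,0],[0,0,0],[0,0,0],[0,0,0]],"dr":[[0,0,0],[0,0,0],[0,0,0],[0,0,0],[0,0,0],[0,0,0],[0,0,0],[0,0,0]],"hand":[0,-0.2,-0.4,-1,-1,-1,-1,-1]}'| grep -E "ee|cont"
python3 -m creep '{"offset":[[0,0,-2],[0,0,-5],[0,0,-9],[0,0,-13],[0,0,-16],[0,0,-17],[0,0,-17],[0,0,-17]],"dr":[[0,0,0],[0,0,0],[0,0,0],[0,0,0],[0,0,0],[0,0,0],[0,0,0],[0,0,0]],"hand":[-1,-1,-1,-1,-1,-1,-1,-1]}'| grep -E "ee|cont"
python3 -c "
from h import *
go([.4886,.3584,.22],86.6)"
```

```text
ee_pos: [0.5312, -0.0311, 0.0822]
contact_force: [-1.0, 0.7, 6.6]
ee_pos: [0.5309, -0.0311, 0.0812]
contact_force: [-0.3, -0.1, -0.4]
ee_pos: [0.5308, -0.0311, 0.2509]
contact_force: [-0.0, 0.5, 0.6]
pos [ 0.5308 -0.0311  0.2509] yaw -7.6 off [38.05 -9.31  3.08] [ 0.  -0.  85.8]
```

```bash
python3 -m creep '{"offset":[[3,-0.7,0],[7,-1.7,0],[11,-2.7,0],[15,-3.7,0],[19,-4.7,0],[23,-5.6,0],[27,-6.6,0],[30,-7.3,0]],"dr":[[0,0,-7],[0,0,-14],[0,0,-21],[0,0,-28],[0,0,-35],[0,0,-42],[0,0,-49],[0,0,-55]],"hand":[-1,-1,-1,-1,-1,-1,-1,-1]}' |grep ee
python3 -c "
from h import *
go([.4886,.3584,.20],86.6)"
```

```text
ee_pos: [0.4958, 0.2784, 0.2483]
pos [0.4958 0.2784 0.2483] yaw 47.9 off [5.89 5.47 4.82] [ -0.2  -0.2 -38.7]
```

```bash
python3 -m creep '{"offset":[[2,2,0],[4,4,0],[5.9,5.5,1],[5.9,5.5,2],[5.9,5.5,3],[5.9,5.5,4.5],[5.9,5.5,4.5],[5.9,5.5,4.5]],"dr":[[0,0,-7],[0,0,-14],[0,0,-21],[0,0,-28],[0,0,-34],[0,0,-38.7],[0,0,-38.7],[0,0,-38.7]],"hand":[-1,-1,-1,-1,-1,-1,-1,-1]}' |grep ee
python3 -m creep '{"offset":[[0,0,0],[0,0,0],[0,0,0]],"dr":[[0,0,0],[0,0,0],[0,0,0]],"hand":[-1,-1,-1]}' |grep ee
python3 -c "
from h import *
go([.4886,.3584,.0553],86.6)"
```

```text
ee_pos: [0.49, 0.3554, 0.2033]
ee_pos: [0.4922, 0.3564, 0.2069]
pos [0.4922 0.3564 0.2069] yaw 86.1 off [ 0.38  0.17 15.16] [ 0.   0.1 -0.5]
```

```bash
python3 -m creep '{"offset":[[0.4,0.2,3],[0.4,0.2,6],[0.4,0.2,9],[0.4,0.2,12],[0.4,0.2,14],[0.4,0.2,15],[0.4,0.2,15],[0.4,0.2,15]],"dr":[[0,0,-0.5],[0,0,-0.5],[0,0,-0.5],[0,0,-0.5],[0,0,-0.5],[0,0,-0.5],[0,0,-0.5],[0,0,-0.5]],"hand":[-1,-1,-1,-1,-1,-1,-1,-1]}' |grep ee
python3 -m creep '{"offset":[[0,0,0.1],[0,0,0.1],[0,0,0.1]],"dr":[[0,0,0],[0,0,0],[0,0,0]],"hand":[-1,-1,-1]}' |grep -E "ee|cont"
python3 -m creep '{"offset":[[0,0,0],[0,0,0],[0,0,0],[0,0,0],[0,0,0],[0,0,0],[0,0,0],[0,0,0]],"dr":[[0,0,0],[0,0,0],[0,0,0],[0,0,0],[0,0,0],[0,0,0],[0,0,0],[0,0,0]],"hand":[1,1,1,1,1,1,1,1]}' 45
python3 -m creep '{"offset":[[0,0,-1],[0,0,-3.5],[0,0,-7],[0,0,-10],[0,0,-13],[0,0,-16],[0,0,-16],[0,0,-16]],"dr":[[0,0,0],[0,0,0],[0,0,0],[0,0,0],[0,0,0],[0,0,0],[0,0,0],[0,0,0]],"hand":[1,1,1,1,1,1,1,1]}' | grep ee
python3 -c "
from h import *
go([.5418,.0468,.22],-7.5)"
```

```text
ee_pos: [0.4884, 0.3588, 0.057]
ee_pos: [0.4889, 0.3592, 0.0568]
contact_force: [0.9, 0.3, -0.3]
clock: 44.63
ee_pos: [0.4885, 0.3587, 0.0562]
tool_rot: [0.001, 0.029, 1.0, 0.0]
contact_force: [-1.1, -0.5, 5.7]
gripper_width: 0.738
gripper_force: 49.7
ee_pos: [0.4887, 0.3592, 0.2174]
pos [0.4887 0.3592 0.2174] yaw 86.6 off [ -7.13 -30.88  -0.31] [ -0.    0.2 -85.9]
```

```bash
python3 -m creep '{"offset":[[-0.5,-2,0],[-1.2,-5,0],[-2,-8.6,0],[-2.8,-12.2,0],[-3.7,-16,0],[-4.6,-20,0],[-5.5,-24,0],[-6,-26,0]],"dr":[[0,0,6],[0,0,12],[0,0,19],[0,0,26],[0,0,33],[0,0,40],[0,0,47],[0,0,54]],"hand":[1,1,1,1,1,1,1,1]}' |grep ee
python3 -c "
from h import *
go([.5418,.0468,.21],-7.5)"
```

```text
ee_pos: [0.5314, 0.0915, 0.2133]
pos [0.5314 0.0915 0.2133] yaw 32.1 off [-4.34 -1.49  0.34] [-0.2  0.1 39.6]
```

```bash
python3 -m creep '{"offset":[[-1,-0.4,0],[-2,-0.8,0],[-3,-1.2,0],[-4,-1.5,0],[-4.3,-1.5,0],[-4.3,-1.5,0],[-4.3,-1.5,0],[-4.3,-1.5,0]],"dr":[[0,0,7],[0,0,14],[0,0,21],[0,0,28],[0,0,34],[0,0,39],[0,0,40],[0,0,40]],"hand":[1,1,1,1,1,1,1,1]}' |grep ee
python3 -m creep '{"offset":[[0,0,0],[0,0,0],[0,0,0]],"dr":[[0,0,0],[0,0,0],[0,0,0]],"hand":[1,1,1]}' |grep ee
python3 -c "
from h import *
go([.5418,.0468,.0625],-7.5)"
```

```text
ee_pos: [0.5419, 0.0513, 0.2137]
ee_pos: [0.5429, 0.0515, 0.215]
pos [0.5429 0.0515 0.215 ] yaw -7.3 off [-0.48 -0.05 15.25] [-0.   0.   0.2]
```

```bash
python3 -m creep '{"offset":[[-0.4,0,3],[-0.4,0,6.5],[-0.4,0,9.5],[-0.4,0,12],[-0.4,0,14],[-0.4,0,14.8],[-0.4,0,14.8],[-0.4,0,14.8]],"dr":[[0,0,0],[0,0,0],[0,0,0],[0,0,0],[0,0,0],[0,0,0],[0,0,0],[0,0,0]],"hand":[1,1,1,1,1,1,1,1]}' |grep -E "ee|cont"
python3 -c "
from h import *
go([.5418,.0468,.0625],-7.5)"
```

```text
ee_pos: [0.5429, 0.0474, 0.0677]
contact_force: [-0.2, -0.3, -1.4]
pos [0.5429 0.0474 0.0677] yaw -7.3 off [-0.07 -0.1   0.52] [ 0.  -0.   0.2]
```

```bash
python3 -m creep '{"offset":[[-0.1,-0.1,0.2],[-0.1,-0.1,0.3],[-0.1,-0.1,0.4],[-0.1,-0.1,0.4],[-0.1,-0.1,0.4]],"dr":[[0,0,0],[0,0,0],[0,0,0],[0,0,0],[0,0,0]],"hand":[1,1,1,1,1]}' | grep -E "ee|cont"
```

```text
ee_pos: [0.5418, 0.0464, 0.0638]
contact_force: [0.3, 0.5, -2.1]
```

```bash
python3 -m creep '{"offset":[[0,0,0.1],[0,0,0.1],[0,0,0.2],[0,0,0.2]],"dr":[[0,0,0],[0,0,0],[0,0,0],[0,0,0]],"hand":[1,1,1,1]}' | grep -E "ee|cont"
python3 -m creep '{"offset":[[0,0,0],[0,0,0],[0,0,0],[0,0,0],[0,0,0],[0,0,0],[0,0,0],[0,0,0]],"dr":[[0,0,0],[0,0,0],[0,0,0],[0,0,0],[0,0,0],[0,0,0],[0,0,0],[0,0,0]],"hand":[0.2,0,-0.3,-1,-1,-1,-1,-1]}'| grep -E "ee|cont"
python3 -m creep '{"offset":[[0,0,-2],[0,0,-5],[0,0,-9],[0,0,-13],[0,0,-16],[0,0,-18],[0,0,-18],[0,0,-18]],"dr":[[0,0,0],[0,0,0],[0,0,0],[0,0,0],[0,0,0],[0,0,0],[0,0,0],[0,0,0]],"hand":[-1,-1,-1,-1,-1,-1,-1,-1]}'| grep -E "ee|cont"
python3 -c "
from h import *
go([.586,.3582,.22],86.6)"
```

```text
ee_pos: [0.5419, 0.0464, 0.0632]
contact_force: [-4.2, 0.6, 13.7]
ee_pos: [0.5415, 0.0464, 0.0611]
contact_force: [0.1, -0.7, 0.5]
ee_pos: [0.5423, 0.0464, 0.2424]
contact_force: [0.6, 0.3, -0.7]
pos [0.5423 0.0464 0.2424] yaw -7.4 off [31.48  0.33  2.25] [ 0.1 -0.1 86. ]
```

```bash
python3 -m creep '{"offset":[[3,0,0],[7,0.1,0],[11,0.1,0],[15,0.2,0],[19,0.2,0],[23,0.3,0],[27,0.3,0],[31,0.3,0]],"dr":[[0,0,-7],[0,0,-14],[0,0,-21],[0,0,-28],[0,0,-35],[0,0,-42],[0,0,-49],[0,0,-55]],"hand":[-1,-1,-1,-1,-1,-1,-1,-1]}' |grep ee
python3 -m creep '{"offset":[[0,0,0],[0,0,0],[0,0,1],[0,0,1],[0,0,1],[0,0,1],[0,0,1],[0,0,1]],"dr":[[0,0,-7],[0,0,-14],[0,0,-21],[0,0,-28],[0,0,-34],[0,0,-39],[0,0,-39],[0,0,-39]],"hand":[-1,-1,-1,-1,-1,-1,-1,-1]}' |grep ee
python3 -m creep '{"offset":[[0,0,0],[0,0,0],[0,0,0]],"dr":[[0,0,0],[0,0,0],[0,0,0]],"hand":[-1,-1,-1]}' |grep ee
python3 -c "
from h import *
go([.586,.3582,.065],86.6)"
```

```text
ee_pos: [0.5832, 0.355, 0.2388]
ee_pos: [0.5835, 0.3532, 0.2293]
ee_pos: [0.5841, 0.3534, 0.231]
pos [0.5841 0.3534 0.231 ] yaw 86.6 off [-0.17  0.49 16.6 ] [-0. -0. -0.]
```

```bash
python3 -m creep '{"offset":[[-0.2,0.5,3],[-0.2,0.5,6],[-0.2,0.5,9],[-0.2,0.5,12],[-0.2,0.5,15],[-0.2,0.5,16.4],[-0.2,0.5,16.4],[-0.2,0.5,16.4]],"dr":[[0,0,0],[0,0,0],[0,0,0],[0,0,0],[0,0,0],[0,0,0],[0,0,0],[0,0,0]],"hand":[-1,-1,-1,-1,-1,-1,-1,-1]}' |grep ee
python3 -m creep '{"offset":[[0,0,0.1],[0,0,0.1],[0,0,0.1]],"dr":[[0,0,0],[0,0,0],[0,0,0]],"hand":[-1,-1,-1]}' |grep -E "ee|cont"
python3 -m creep '{"offset":[[0,0,0],[0,0,0],[0,0,0],[0,0,0],[0,0,0],[0,0,0],[0,0,0],[0,0,0]],"dr":[[0,0,0],[0,0,0],[0,0,0],[0,0,0],[0,0,0],[0,0,0],[0,0,0],[0,0,0]],"hand":[1,1,1,1,1,1,1,1]}' 40
python3 -m creep '{"offset":[[0,0,-1],[0,0,-3.5],[0,0,-7],[0,0,-10],[0,0,-13],[0,0,-16],[0,0,-16],[0,0,-16]],"dr":[[0,0,0],[0,0,0],[0,0,0],[0,0,0],[0,0,0],[0,0,0],[0,0,0],[0,0,0]],"hand":[1,1,1,1,1,1,1,1]}' | grep ee
python3 -c "
from h import *
go([.5508,.128,.22],-3.2)"
```

```text
ee_pos: [0.5859, 0.3581, 0.0666]
ee_pos: [0.5876, 0.3589, 0.0682]
contact_force: [-0.4, 0.2, 0.5]
clock: 52.8
ee_pos: [0.5868, 0.3584, 0.0669]
tool_rot: [0.0, 0.029, 1.0, 0.0]
contact_force: [-0.9, -1.5, 5.6]
gripper_width: 0.556
gripper_force: 42.0
ee_pos: [0.5873, 0.3589, 0.2284]
pos [0.5873 0.3589 0.2284] yaw 86.6 off [  2.3  -23.27   0.79] [ 0.2  0.1 89.8]
```

```bash
python3 -m creep '{"offset":[[0.2,-2,0],[0.5,-5,0],[0.8,-8.5,0],[1.1,-12,0],[1.5,-15.5,0],[1.8,-19,0],[2.1,-22,0],[2.3,-23.3,0]],"dr":[[0,0,6],[0,0,12],[0,0,18],[0,0,24],[0,0,31],[0,0,37],[0,0,43],[0,0,50]],"hand":[1,1,1,1,1,1,1,1]}' |grep ee
python3 -m creep '{"offset":[[0,0,0],[0,0,0],[0,0,0],[0,0,0],[0,0,0],[0,0,0],[0,0,0],[0,0,0]],"dr":[[0,0,7],[0,0,14],[0,0,21],[0,0,28],[0,0,34],[0,0,39],[0,0,40],[0,0,40]],"hand":[1,1,1,1,1,1,1,1]}' |grep ee
python3 -m creep '{"offset":[[0,0,0],[0,0,0],[0,0,0]],"dr":[[0,0,0],[0,0,0],[0,0,0]],"hand":[1,1,1]}' |grep ee
python3 -c "
from h import *
go([.5508,.128,.074],-3.2)"
```

```text
ee_pos: [0.5475, 0.1236, 0.2241]
ee_pos: [0.5487, 0.127, 0.2246]
ee_pos: [0.5497, 0.1271, 0.226]
pos [0.5497 0.1271 0.226 ] yaw -3.3 off [ 0.1   0.12 15.2 ] [-0.   0.  -0.1]
```

```bash
python3 -m creep '{"offset":[[0.1,0.1,3],[0.1,0.1,6.5],[0.1,0.1,9.5],[0.1,0.1,12],[0.1,0.1,14],[0.1,0.1,14.8],[0.1,0.1,14.8],[0.1,0.1,14.8]],"dr":[[0,0,0],[0,0,0],[0,0,0],[0,0,0],[0,0,0],[0,0,0],[0,0,0],[0,0,0]],"hand":[1,1,1,1,1,1,1,1]}' |grep -E "ee|cont"
python3 -m creep '{"offset":[[0,0,0.1],[0,0,0.2],[0,0,0.3],[0,0,0.3],[0,0,0.3]],"dr":[[0,0,0],[0,0,0],[0,0,0],[0,0,0],[0,0,0]],"hand":[1,1,1,1,1]}' | grep -E "ee|cont"
```

```text
ee_pos: [0.5512, 0.1281, 0.0787]
contact_force: [0.9, -0.4, -1.5]
ee_pos: [0.5512, 0.1281, 0.0758]
contact_force: [0.9, 0.0, -1.5]
```

```bash
python3 -m creep '{"offset":[[0,0,0.1],[0,0,0.2],[0,0,0.2],[0,0,0.2]],"dr":[[0,0,0],[0,0,0],[0,0,0],[0,0,0]],"hand":[1,1,1,1]}' | grep -E "ee|cont"
```

```text
ee_pos: [0.5511, 0.1281, 0.0738]
contact_force: [-2.8, 0.2, 4.7]
```

```bash
python3 -m creep '{"offset":[[0,0,0],[0,0,0],[0,0,0],[0,0,0],[0,0,0],[0,0,0],[0,0,0],[0,0,0]],"dr":[[0,0,0],[0,0,0],[0,0,0],[0,0,0],[0,0,0],[0,0,0],[0,0,0],[0,0,0]],"hand":[0,-0.2,-0.4,-1,-1,-1,-1,-1]}'| grep -E "ee|cont"
python3 -m creep '{"offset":[[0,0,-2],[0,0,-5],[0,0,-9],[0,0,-13],[0,0,-17],[0,0,-21],[0,0,-25],[0,0,-29]],"dr":[[0,0,0],[0,0,0],[0,0,0],[0,0,0],[0,0,0],[0,0,0],[0,0,0],[0,0,0]],"hand":[-1,-1,-1,-1,-1,-1,-1,-1]}'| grep -E "ee|cont"
python3 -m creep '{"offset":[[-2,-2,-4],[-4,-4,-5],[-7.6,-5.8,-5.5],[-7.6,-5.8,-5.5],[-7.6,-5.8,-5.5],[-7.6,-5.8,-5.5],[-7.6,-5.8,-5.5],[-7.6,-5.8,-5.5]],"dr":[[0,0,-7],[0,0,-14],[0,0,-21],[0,0,-28],[0,0,-35],[0,0,-42],[0,0,-49],[0,0,-50]],"hand":[-1,-1,-1,-1,-1,-1,-1,-1]}' |grep ee
python3 -m creep '{"offset":[[0,0,0],[0,0,0],[0,0,0],[0,0,0],[0,0,0],[0,0,0],[0,0,0],[0,0,0]],"dr":[[0,0,-7],[0,0,-14],[0,0,-21],[0,0,-28],[0,0,-34],[0,0,-34],[0,0,-34],[0,0,-34]],"hand":[-1,-1,-1,-1,-1,-1,-1,-1]}' |grep ee
python3 - <<'E'
from h import *
import pickle; c=arm.calibration('wrist'); im=snap('wrist','w8.png'); c2=arm.calibration('wrist'); pickle.dump(c,open('w8.pkl','wb'))
u=proj('wrist',(.5934,.0407,.03),c); print(u)
x,y=(u-[100,85]).astype(int); print(x,y)
cv2.imwrite('pics/w8c.png',cv2.resize(im[y:y+150,x:x+200,::-1],None,fx=4,fy=4,interpolation=cv2.INTER_CUBIC))
E
```

```text
ee_pos: [0.5509, 0.128, 0.0732]
contact_force: [-1.2, 1.0, 0.1]
ee_pos: [0.5504, 0.128, 0.3655]
contact_force: [1.5, 0.5, -0.5]
ee_pos: [0.4884, 0.0554, 0.4184]
ee_pos: [0.4885, 0.0556, 0.4182]
[285.90279741 231.01760357]
185 146
```

View pics/w8c.png

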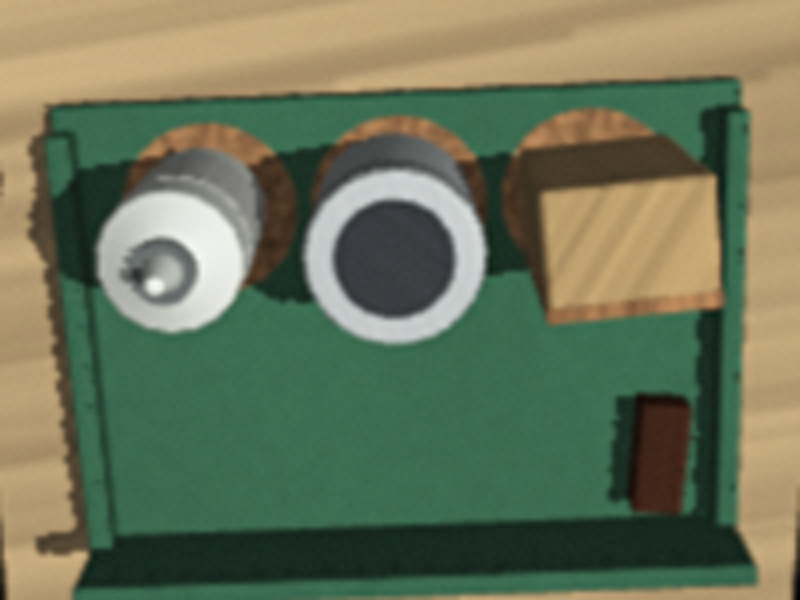

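All three stand upright on their rounds: nozzle tip (153,284), tin centre (395,256), block corners (540,190),(714,175),(722,305),(550,323).

Run:
```python
from h import *
import pickle; c=pickle.load(open('w8.pkl','rb'))
f=lambda u,v,z: ray('wrist',((u+.5)/4-.5+185,(v+.5)/4-.5+146),z,c)[:2]*1000
fl=f(48,105,.012); fr=f(740,80,.012); y=(fr-fl)/np.linalg.norm(fr-fl); x=np.array([y[1],-y[0]]); C=(fl+fr)/2+100*x
L=lambda p: np.round([(p-C)@x,(p-C)@y],1)
print(C,np.degrees(np.arctan2(-y[0],y[1])))
for n,p in [('nozzle',f(155,282,.127)),('shoulder',f(174,260,.094)),('tin',f(395,256,.092))]: print(n,p.round(1),L(p))
b=[f(*q,.097) for q in [(540,190),(714,175),(722,305),(550,323)]]; print('block',np.mean(b,0).round(1),L(np.mean(b,0)),np.degrees(np.arctan2(*(b[1]-b[0])[::-1])).round(1),np.degrees(np.arctan2(*(b[2]-b[3])[::-1])).round(1))
```

```text
[593.74354066  39.38979393] -7.434111900425061
nozzle [527.2 -31.8] [-56.8 -79.2]
shoulder [528.7 -31.3] [-55.3 -78.5]
tin [540.7  45.5] [-53.4  -0.8]
block [550.5 127.5] [-54.2  81.7] 85.5 86.8
```

```bash
python3 -c "
from bench import arm
print(arm.get_obs()['clock']); print(arm.finish_job())"
```

```text
59.1833
the job is handed in; nothing more can be done
None
```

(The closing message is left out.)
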